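# Pry the retaining clip off the pump shaft with the hooked pick

### The arm

A 6-joint arm with a two-finger parallel gripper is mounted at the origin on a cart in front of the work surface, level with it; the furniture and walls round the work are solid. World frame = base frame: x ahead of the robot, y to its left, z up, the work surface at z = 0. Lengths are in mm, angles in rad, forces in N, time in s.
With the tool pointing down it reaches from about 275 to 1000 mm from the base axis. Payload 8.4 kg.
Tool frame: the origin (TCP) lies at the very end of the fingers, on their centre line; the grasp point (between the pads) lies 19 mm behind it; z points along the fingers, y is the direction in which the jaws open and shut (so a half turn about z gives the same grasp; the last joint's range is limited). The gripper opens to 85 mm and grips with 20 to 120 N. Pads are 22 mm wide; open, the fingers measure 114 mm over their backs; the gripper's body (76 mm by 85 mm) begins 54 mm behind the grasp point. The pads swing forward as they close: fully open they stand 13 mm farther back than shut.
Start: joints at [1.299, 0.353, 1.633, -0, 1.155, -0.002], TCP at [166.585, 602.393, 231.281] pointing down, gripper open.
Joint ranges: [-2.63, 2.63], [-0.92, 2.1], [0.06, 2.66], [-1.3, 4.44], [0, 2.69], [-3.02, 3.02]. Speed limits (rad/s): [2.22, 2.22, 2.79, 3.14, 3.14, 3.14].

### API

Orientations are given as [roll, pitch, yaw] about the fixed x, y, z axes, in that order (R = Rz(yaw) Ry(pitch) Rx(roll)).
In Python, from rig import r gives the robot as it stands.
- The arm moves only by the tool jog_arm, never from a script. Its argument "moves" is a list of rows, each an object with "grip": the gripper command: -1 is fully open, 1 is shut, values between are in proportion; "translation": the shift along the tool's x, y, z in m, a list of three; "twist": the turn, a rotation vector about the tool's x, y, z in rad, a list of three. In form: [{"grip": grip, "translation": [dx, dy, dz], "twist": [ax, ay, az]}, ...]. A call has 1 to 10 rows; each row shifts and turns the commanded pose from where the row before left it, along the tool's axes as they then stand; what a row does not reach is not made up. A row lasts 1/12 s, in which the tool goes at most 41.7 mm and 7.16 degrees, less where a joint would pass 70% of its speed; a pose out of reach is approached as far as the arm can. A call with a gripper value outside its range is refused whole. The fingers move at their own pace and stop on an object; "squeeze" is the grip in N (left out, the last holds). Time passes only in rows, so rows that do not move let the fingers close. It gives the time, the measured TCP pose, the force and the opening at its end, in the units of the state.
- r.sense(): the state, without advancing time (a new reading comes with each control period).
- r.grab_frame(name): name is "scene" or "top" or "wrist"; returns (picture, depth): 420x560x3 uint8, red, green, blue; 420x560 float32, mm along the optical axis (not along the pixel's ray), 0 where there is no reading.
- r.calibration(name): a dict with "fx", "fy", "cx", "cy" (pixels), "k1" (the pictures are not rectified: a ray, as slopes to the right and down, at radius r is drawn at 1 + k1 r^2 times it, then the intrinsics apply), "R" (3x3) and "t" (3): a world point X has camera coordinates R X + t. Camera axes: x right, y down, z forward; pixel columns grow to the right and rows downward; lengths in mm; the calibration is good to about 2 mm. A picture is of the moment at which its call begins: read the wrist's pose just before it. calibration takes no time and is no camera call; for the wrist camera it gives the pose at the moment of the call.
- r.sign_off(): hands the job in, once; it reports no verdict.
The state is a dict: "clock": time; "qpos": joint angles; "qvel": joint speeds; "joint_efforts": joint torques, N m; "eef_pos": TCP position; "tcp_rot": TCP orientation; "contact_force": force on the tool from outside, world axes, zero at the start; "wrist_torque": the same for the moment, N m; "opening": opening from 0.0 (shut) to 1.0 (fully open).
Only numpy, scipy, OpenCV 4.12 (cv2) and the standard library are available. Lean on these libraries where they do the work, as an engineer would, in place of code of your own. Each camera call takes 0.05 s, during which the arm holds its last target.

### The job

The rotor of the small pump drive is held by a brass spring clip in its shaft groove. Take the hooked pick from its rack, feel its hook down between the shaft and the clip's crossbar, pull the clip out of the groove onto the blue mat and leave it lying flat there, then put the pick fully back in its rack. Work gently with the pick alone, never the fingers on the clip; do not lever or press hard on pump or clip, and leave the other things alone.

Things in the scene. Friction and masses are not known exactly. Their poses are not given: they have to be found in the camera images.
- shaft_end (a point): Top centre of the fixed upright steel shaft end on the pump drive. z up the shaft, -x towards the blue mat. Below this point: shaft end of radius 11 mm, 12.5 mm high; groove 5.5 mm high with core radius 8 mm, holding the clip; shoulder of radius 12 mm, 6 mm high; then the flat deck, 24 mm below this point.
- pump: Fixed pump drive, white housing 156 x 112 mm, aluminium deck 50 mm above the bench inside a white rim 8 mm high; origin on the bench under the shaft, axes as at shaft_end. Flat deck: x -100 to 45 mm, y -51 to 51 mm. Blue mat on it: x -99 to -37 mm, y -48 to 48 mm.
- clip_center (a point): Loose brass spring clip, 5 mm thick, 35 x 31 mm, lying level in the groove, underside 6 mm above the deck; this point is on the shaft axis, half-way through its thickness. Its straight crossbar lies across its y at x -24.5 to -20 mm. From the crossbar to the shaft end (x -11 mm) is a gap 9 mm long in x, 18 mm wide in y, open down to the deck.
- clip: The clip as a whole, origin and axes as at clip_center. Two sprung arms run to its +x round the shaft core. It comes off towards its own -x: at some 5 to 12 N of pull on the crossbar the arms spread and it snaps free within about 12 mm of travel, then drops 6 mm to the deck.
- pick_grip (a point): Middle of the pick's red handle (18 mm square, 50 mm high, z up), to be grasped across its flats. Pick stands in its rack. Its 34 x 30 mm collar rests on the rack, underside 29 mm below this point. Round wire, 4 mm thick, from 42 mm below; lowest point of the hook 87 mm below. The hook's toe points to -x (white stripe side): 3 mm beyond the wire, 3.5 mm thick, so 7 mm in x over all.
- pick: The hooked pick as a whole; origin under its collar, axes as at pick_grip. Its wire is clamped in a slot under the neck and was knocked out of centre: it is upright and true in y, but stands anywhere up to 7 mm to -x or +x of the handle's axis. It stays there in work. The offset is not measured: feel for it, for instance against the side of the shaft end above the clip.
- rack_mouth (a point): Fixed grey rack, 70 x 80 mm, 75 mm high; this point is the centre of the hole (26 mm in x, 22 mm in y, through a 14 mm plate) in its top face. The pick's neck (21.6 x 17.6 mm, 13 mm long, under the collar) sits in it, collar flat on the top face, pick_grip 29 mm above this point.
- vial_a: Bystander: sample vial, 23 x 52 mm, behind the work; origin under its centre; leave alone.
- vial_b: Bystander: sample vial, 23 x 52 mm, behind the work; origin under its centre; leave alone.
- vial_c: Bystander: sample vial, 23 x 52 mm, behind the work; origin under its centre; leave alone.
- cylinder_small: Bystander: glass measuring cylinder, 36 x 106 mm, behind the work; origin under its centre; leave alone.
- tape_roll: Bystander: roll of tape, 68 x 19 mm, right of the work; origin under its centre; leave alone.
There are look-alikes about, which are no part of the job. What is shaped like the pick but green or orange is not meant.

How it is judged:
By the outcome, as a careful person would: the job done as asked, in the order asked, and still so for the second after the job is handed in, with the robot touching nothing.
It also fails if it takes over 72 s, if anything falls off the work surface, if the arm or the gripper's body presses on something with over 40 N, if the wrist force passes 120 N, or if a joint passes its speed limit or range.

## Working session

There is one attempt and no reset: what is moved stays moved. The work goes in short steps, Python scripts to look and compute and a tool call to move; the robot and the scene stay as the last step left them, time stands still between calls to the robot, and variables do not carry over. Pictures are saved under pics/ and viewed, and the job is handed in when it is done.

Besides the shell and the picture viewer there is one more tool, called after ">>>" by a JSON object that holds its "op" and its "data". jog_arm: Moves the arm, as the interface text tells. Its arguments: {"type":"object","properties":{"moves":{"type":"array"},"squeeze":{"type":"number"}},"required":["moves"]}

```bash
ls; mkdir -p pics; python3 - <<'E'
from rig import r
import cv2,numpy as np
s=r.sense(); print(s)
for n in ("scene","top"):
    c=r.calibration(n); p,d=r.grab_frame(n)
    np.savez(f"pics/{n}0.npz",p=p,d=d,**{k:np.array(v) for k,v in c.items()})
    cv2.imwrite(f"pics/{n}0.png",p[:,:,::-1]); print(n,c)
E
```

```text
pics
{'clock': 0.0, 'qpos': array([ 1.29863196e+00,  3.53645811e-01,  1.63412435e+00,  7.50191432e-06,
        1.15517212e+00, -2.37918954e-03]), 'qvel': array([-0.00029908,  0.00134199, -0.00078716, -0.00139516,  0.0002667 ,
       -0.0001823 ]), 'joint_efforts': array([ 1.20172001e-03, -6.05250049e+01, -3.42072988e+01,  1.14380728e-04,
        9.16147255e-03,  2.89362629e-05]), 'eef_pos': array([166.43910777, 601.95301199, 230.56731274]), 'tcp_rot': array([-3.14024305e+00, -1.00701332e-05,  2.87180444e+00]), 'contact_force': array([ 0.39689503, -0.6626028 ,  0.39165104]), 'wrist_torque': array([ 0.01460121,  0.00243548, -0.04667576]), 'opening': 1.0016155762890646}
scene {'fx': 520.1944396408551, 'fy': 520.1944396408551, 'cx': 273.7197736193993, 'cy': 210.02707332403017, 'k1': -0.11524584980285757, 'R': array([[ 0.81215854, -0.58327608,  0.01369379],
       [-0.33600056, -0.48678024, -0.80631794],
       [ 0.47697183,  0.65025688, -0.59132382]]), 't': array([-459.45796349,  255.11224073,  975.02150665])}
top {'fx': 539.2844142775031, 'fy': 539.2844142775031, 'cx': 277.9579907042414, 'cy': 212.28818741052166, 'k1': -0.11233572801545182, 'R': array([[ 0.01820211, -0.99981687, -0.00590916],
       [-0.98630019, -0.01698626, -0.16408353],
       [ 0.16395311,  0.00881487, -0.98642875]]), 't': array([ -43.00280062,  529.98566804, 1174.27526506])}
```

View pics/scene0.png

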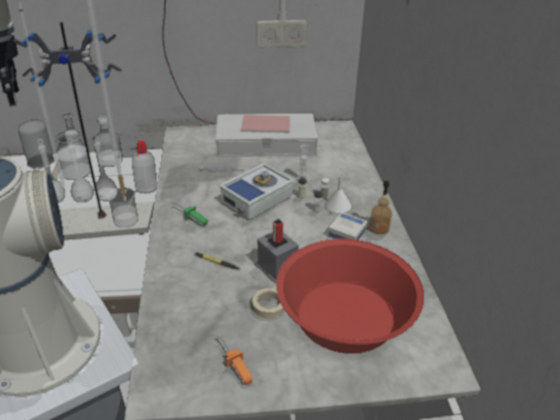

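View pics/top0.png

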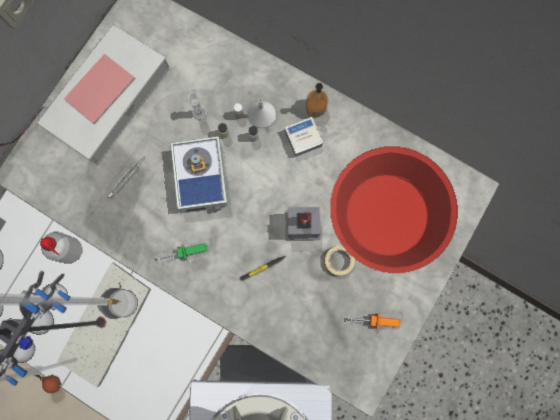

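The red-handled pick stands in the grey rack at top (304,220) and scene (278,232). The look-alikes are green at top (190,251) and orange at top (385,322), both lying on the bench. I choose the red one. The pump is at top (198,173), with the shaft near (197,160). Next I take close crops.

```bash
python3 - <<'E'
import cv2
a=cv2.imread("pics/top0.png"); b=cv2.imread("pics/scene0.png")
cv2.imwrite("pics/c1.png",cv2.resize(a[130:220,160:240],None,fx=6.6,fy=6.6,interpolation=cv2.INTER_CUBIC))
cv2.imwrite("pics/c2.png",cv2.resize(a[195:255,275:335],None,fx=9,fy=9,interpolation=cv2.INTER_CUBIC))
cv2.imwrite("pics/c3.png",cv2.resize(b[155:285,210:310],None,fx=4.6,fy=4.6,interpolation=cv2.INTER_CUBIC))
E
```

```text
(no output)
```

View pics/c1.png

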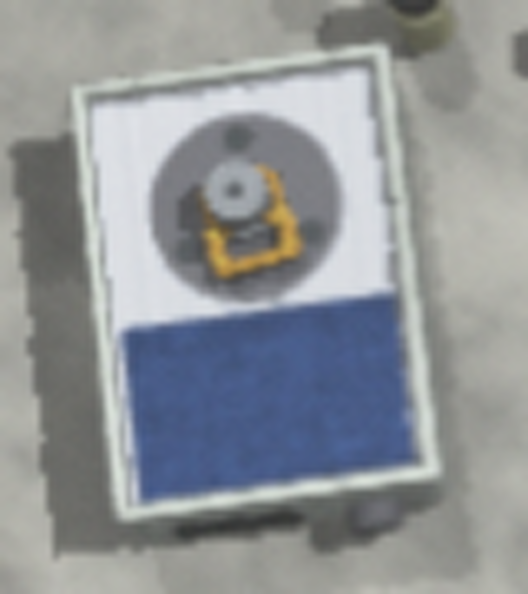

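View pics/c2.png

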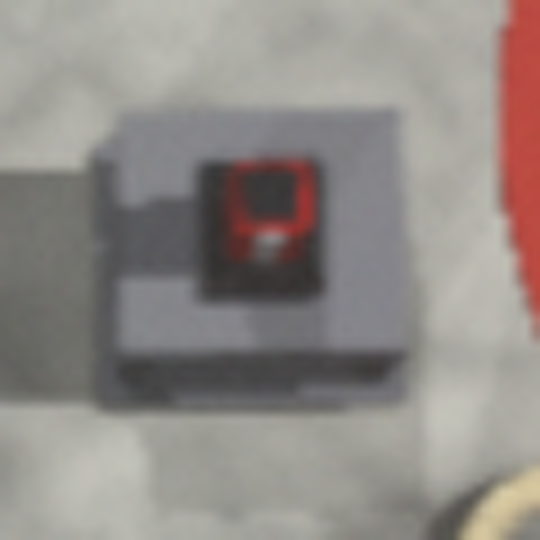

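View pics/c3.png

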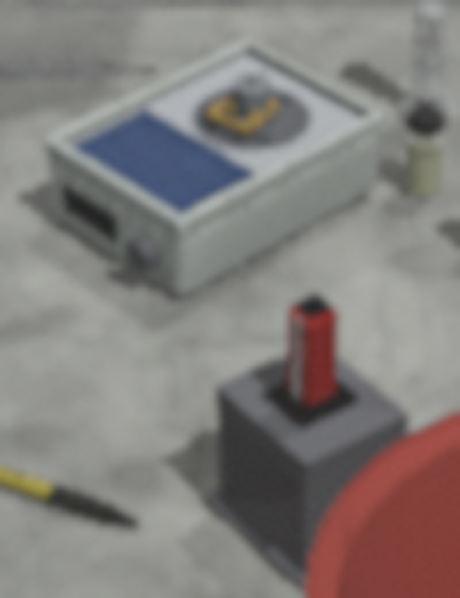

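```bash
cat > h.py <<'E'
import numpy as np, cv2
from scipy.spatial.transform import Rotation as Ro
def load(f):
    z=np.load(f); return {k:z[k] for k in z}
def ray(c,u,v):
    K=np.array([[c['fx'],0,c['cx']],[0,c['fy'],c['cy']],[0,0,1.]],float)
    q=cv2.undistortPoints(np.array([[[u,v]]],float),K,np.array([float(c['k1']),0,0,0]))[0,0]
    return np.array([q[0],q[1],1.])
def onplane(c,u,v,z):
    R,t=c['R'],c['t']; o=-R.T@t; d=R.T@ray(c,u,v); return o+d*(z-o[2])/d[2]
def atdepth(c,u,v,d):
    return c['R'].T@(ray(c,u,v)*d-c['t'])
def proj(c,X):
    p=c['R']@np.asarray(X,float)+c['t']; x,y=p[0]/p[2],p[1]/p[2]; s=1+c['k1']*(x*x+y*y)
    return np.array([c['fx']*x*s+c['cx'],c['fy']*y*s+c['cy']])
def Rt(s): return Ro.from_euler('xyz',s['tcp_rot'])
def plan(s,target,yaw_x=None):
    """translation in tool axes (m) + rotvec to have tool pointing down; tool x axis at yaw_x"""
    R=Rt(s)
    d=R.inv().apply(np.asarray(target)-s['eef_pos'])/1000
    out=[d.round(4)]
    if yaw_x is not None:
        Rg=Ro.from_euler('xyz',[np.pi,0,yaw_x]); out.append((R.inv()*Rg).as_rotvec().round(4))
    return out
E
python3 - <<'E'
from h import *
c=load("pics/top0.npz")
# pump rim top corners z=58: crop c1/6.6+offset
f=lambda x,y:(160+x/6.6-.5,130+y/6.6-.5)
P=[onplane(c,*f(*q),58) for q in [(73,88),(385,46),(438,472),(122,520)]]
for p in P: print(p.round(1))
m=np.mean(P,0); print("pump rim ctr",m.round(1), [np.degrees(np.arctan2(*(P[i]-P[j])[[1,0]])).round(1) for i,j in ((0,3),(1,2))])
s=onplane(c,*f(235,190),74);print("shaft",s)
for q in [(220,272),(297,252),(208,240),(280,175)]: print("clip",onplane(c,*f(*q),61).round(1))
g=lambda x,y:(275+x/9-.5,195+y/9-.5)
R=[onplane(c,*g(*q),75) for q in [(118,108),(398,108),(408,352),(118,352)]]
for p in R: print(p.round(1))
print("rack",np.mean(R,0).round(1))
H=[onplane(c,*g(*q),129) for q in [(235,160),(315,160),(315,228),(235,228)]]
for p in H: print(p.round(1))
print("hand",np.mean(H,0).round(1))
b=load("pics/scene0.npz")
h=lambda x,y:(210+x/4.6-.5,155+y/4.6-.5)
print("scene handle top",onplane(b,*h(315,305),129), "shaft",onplane(b,*h(252,86),74))
for q in [(215,388),(300,465),(408,412),(320,360)]: print(onplane(b,*h(*q),75).round(1))
E
```

```text
[685.8 216.   58. ]
[702.3 107.4  58. ]
[551.9  83.6  58. ]
[533.5 190.9  58. ]
pump rim ctr [618.4 149.5  58. ] [np.float64(9.4), np.float64(9.0)]
shaft [645.53064875 154.71027062  74.        ]
clip [619.9 160.7  61. ]
clip [627.3 134.5  61. ]
clip [631.2 165.4  61. ]
clip [654.6 141.6  61. ]
[538.7 -54.9  75. ]
[ 539.9 -123.5   75. ]
[ 479.8 -126.3   75. ]
[478.6 -55.8  75. ]
rack [509.3 -90.1  75. ]
[517.3 -81.9 129. ]
[ 517.6 -100.5  129. ]
[ 501.6 -100.7  129. ]
[501.3 -82.1 129. ]
hand [509.5 -91.3 129. ]
scene handle top [510.95349155 -88.46293348 129.        ] shaft [643.63103582 151.82484177  74.        ]
[477.  -57.1  75. ]
[ 477.9 -124.1   75. ]
[ 540.7 -122.6   75. ]
[529.9 -68.2  75. ]
```

```bash
python3 - <<'E'
from h import *
for n,pts in (("scene",[(100,213),(85,130),(65,55),(30,45),(110,40),(142,150),(124,215),(105,130),(55,180),(10,80),(95,20)]),("top",[(197,155),(100,322),(40,300),(10,345),(60,300),(100,300),(55,245),(120,302),(50,385),(304,218),(304,235)])):
    c=load(f"pics/{n}0.npz")
    for u,v in pts:
        w=c['d'][v-1:v+2,u-1:u+2]; w=w[w>0]
        print(n,u,v, atdepth(c,u,v,w.min()).round(0) if w.size else None)
E
```

```text
scene 100 213 [269. 384. -37.]
scene 85 130 [277. 385. 209.]
scene 65 55 [259. 353. 409.]
scene 30 45 [199. 393. 434.]
scene 110 40 [354. 324. 430.]
scene 142 150 [444. 471.  58.]
scene 124 215 [307. 298.  -7.]
scene 105 130 [410. 682.  42.]
scene 55 180 [209. 576. -12.]
scene 10 80 [157. 526. 321.]
scene 95 20 [325. 315. 482.]
top 197 155 [653. 150.  76.]
top 100 322 [273. 381. -24.]
top 40 300 [324. 314. 455.]
top 10 345 [252. 377. 414.]
top 60 300 [324. 314. 380.]
top 100 300 [326. 315. 181.]
top 55 245 [445. 470.  55.]
top 120 302 [322. 321.  23.]
top 50 385 [121. 498. -33.]
top 304 218 [505. -89. 132.]
top 304 235 [476. -92.  73.]
```

```bash
python3 - <<'E'
from h import *
def cloud(f):
    c=load(f); K=np.array([[c['fx'],0,c['cx']],[0,c['fy'],c['cy']],[0,0,1.]],float)
    v,u=np.mgrid[:420,:560]; q=cv2.undistortPoints(np.stack([u,v],-1).reshape(-1,1,2).astype(float),K,np.array([float(c['k1']),0,0,0]))[:,0]
    d=c['d'].ravel(); X=np.c_[q*d[:,None],d]; X=(X-c['t'])@c['R']; return X[d>0]
for n in("scene","top"):
    X=cloud(f"pics/{n}0.npz"); az=np.degrees(np.arctan2(X[:,1],X[:,0])); r=np.hypot(X[:,0],X[:,1])
    for a in range(-20,110,10):
        for z0,z1 in((60,200),(200,350),(350,700)):
            m=(az>=a)&(az<a+10)&(X[:,2]>z0)&(X[:,2]<z1)&(r<800)
            if m.sum()>2: print(n,a,z0,m.sum(),np.percentile(r[m],[0,5,50]).round())
E
```

```text
scene -20 60 2311 [ 73. 495. 566.]
scene -20 200 78 [ 75. 107. 108.]
scene -20 350 199 [41. 46. 79.]
scene -10 60 336 [ 73. 482. 507.]
scene -10 200 73 [107. 107. 110.]
scene -10 350 129 [41. 44. 71.]
scene 0 60 50 [770. 771. 776.]
scene 0 200 28 [ 91.  95. 113.]
scene 0 350 63 [42. 45. 59.]
scene 10 60 197 [625. 645. 786.]
scene 10 200 3 [ 88.  91. 117.]
scene 10 350 44 [44. 47. 59.]
scene 20 60 76 [ 91.  92. 781.]
scene 20 350 33 [48. 50. 61.]
scene 30 60 80 [759. 767. 787.]
scene 30 350 20 [56. 56. 62.]
scene 40 60 337 [447. 450. 455.]
scene 40 200 394 [441. 448. 453.]
scene 40 350 1175 [440. 449. 456.]
scene 50 60 313 [467. 470. 478.]
scene 50 200 203 [463. 469. 473.]
scene 50 350 731 [430. 436. 455.]
scene 60 60 285 [434. 438. 444.]
scene 60 200 368 [427. 434. 439.]
scene 60 350 811 [428. 435. 445.]
scene 70 60 113 [610. 611. 618.]
scene 70 200 618 [544. 550. 572.]
scene 70 350 808 [581. 585. 597.]
top -20 60 1384 [486. 497. 559.]
top -10 60 539 [ 81. 486. 520.]
top 0 60 54 [ 81.  82. 775.]
top 10 60 211 [556. 639. 667.]
top 20 60 98 [ 92.  97. 790.]
top 30 60 179 [ 98. 763. 784.]
top 40 60 284 [451. 452. 641.]
top 40 200 248 [444. 449. 453.]
top 40 350 1434 [443. 450. 457.]
top 50 60 140 [470. 471. 473.]
top 50 200 147 [470. 471. 473.]
top 50 350 1061 [431. 436. 456.]
top 60 60 129 [437. 438. 442.]
top 60 200 254 [430. 434. 439.]
top 60 350 321 [430. 434. 443.]
```

```bash
python3 - <<'E'
import cv2
b=cv2.imread("pics/scene0.png");cv2.imwrite("pics/c4.png",cv2.resize(b[0:230,0:170],None,fx=2.6,fy=2.6,interpolation=cv2.INTER_CUBIC))
E
```

```text
(no output)
```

View pics/c4.png

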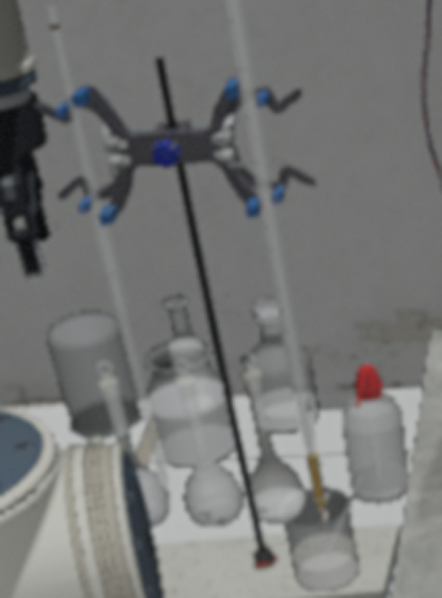

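```bash
python3 - <<'E'
from h import *
from rig import r
def cloud(f):
    c=load(f); K=np.array([[c['fx'],0,c['cx']],[0,c['fy'],c['cy']],[0,0,1.]],float)
    v,u=np.mgrid[:420,:560]; q=cv2.undistortPoints(np.stack([u,v],-1).reshape(-1,1,2).astype(float),K,np.array([float(c['k1']),0,0,0]))[:,0]
    d=c['d'].ravel(); X=np.c_[q*d[:,None],d]; X=(X-c['t'])@c['R']; return X[d>0]
for n in("scene","top"):
    X=cloud(f"pics/{n}0.npz"); az=np.degrees(np.arctan2(X[:,1],X[:,0])); rr=np.hypot(X[:,0],X[:,1])
    for z0 in range(50,700,50):
        m=(rr>380)&(rr<520)&(X[:,2]>z0)&(X[:,2]<z0+50)&(az>30)
        if m.sum(): print(n,z0,m.sum(),np.percentile(az[m],[0,50,98,100]).round(1), np.percentile(rr[m],[0,100]).round(), X[m][np.argmax(az[m])].round())
c=r.calibration("wrist"); p,d=r.grab_frame("wrist"); cv2.imwrite("pics/w0.png",p[:,:,::-1]); s=r.sense()
print("cam pos",-c['R'].T@c['t'],"tcp",s['eef_pos'],c['R'],s['clock'])
E
```

```text
scene 50 176 [40.7 54.4 64.  64.2] [436. 481.] [194. 401.  81.]
scene 100 228 [44.1 54.8 64.2 64.5] [438. 483.] [192. 403. 148.]
scene 150 235 [44.1 54.6 64.3 64.4] [434. 483.] [191. 399. 159.]
scene 200 256 [44.1 54.7 64.2 64.4] [435. 483.] [191. 399. 224.]
scene 250 325 [44.1 54.9 64.5 64.8] [432. 482.] [188. 399. 292.]
scene 300 384 [44.1 55.  64.4 64.8] [427. 483.] [189. 401. 325.]
scene 350 1056 [41.3 53.5 66.8 68.3] [428. 492.] [173. 433. 357.]
scene 400 1168 [41.1 54.2 66.7 68.1] [431. 490.] [174. 432. 439.]
scene 450 365 [44.  46.2 64.  64.3] [428. 483.] [194. 402. 470.]
scene 500 128 [44.1 45.2 64.  64.1] [437. 466.] [196. 403. 525.]
top 50 99 [40.8 54.5 63.8 64.2] [438. 483.] [192. 397.  90.]
top 100 119 [44.2 54.6 63.9 64.2] [437. 479.] [191. 397. 108.]
top 150 157 [44.2 54.6 63.8 64. ] [438. 479.] [193. 396. 193.]
top 200 163 [44.  54.6 63.9 64.1] [437. 479.] [192. 396. 202.]
top 250 219 [44.2 54.8 64.1 64.5] [434. 479.] [189. 396. 273.]
top 300 267 [44.1 55.1 64.1 64.5] [430. 480.] [189. 397. 329.]
top 350 948 [41.2 51.8 64.8 65.3] [430. 490.] [183. 398. 359.]
top 400 1338 [41.  53.6 60.8 63.9] [431. 492.] [194. 396. 403.]
top 450 258 [44.1 44.8 47.4 47.9] [443. 468.] [314. 347. 451.]
top 500 199 [44.1 44.4 45.5 45.5] [449. 463.] [316. 322. 510.]
top 550 73 [44.1 44.4 45.3 45.3] [450. 463.] [318. 321. 552.]
cam pos [ 86.41696881 623.95641093 373.4095269 ] tcp [166.49941598 602.06537192 230.75331358] [[ 0.26772778  0.96349315 -0.0016687 ]
 [ 0.91093965 -0.25255969  0.32619406]
 [ 0.31386429 -0.08885129 -0.94530136]] 0.15
```

View pics/w0.png

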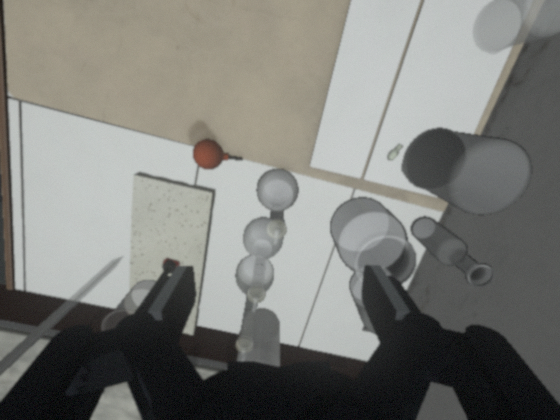

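>>> {"op": "jog_arm", "data": {"moves": [{"grip": -1, "translation": [0.03, 0, 0], "twist": [0, 0, 0]}, {"grip": -1, "translation": [0.03, 0, 0], "twist": [0, 0, 0]}, {"grip": -1, "translation": [0, -0.0375, 0], "twist": [0, 0, 0]}, {"grip": -1, "translation": [0, -0.0375, 0], "twist": [0, 0, 0]}, {"grip": -1, "translation": [0, -0.0375, 0], "twist": [0, 0, 0]}, {"grip": -1, "translation": [0, -0.0375, 0], "twist": [0, 0, 0]}, {"grip": -1, "translation": [0, -0.0375, 0], "twist": [0, 0, 0]}, {"grip": -1, "translation": [0, -0.0375, 0], "twist": [0, 0, 0]}, {"grip": -1, "translation": [0, -0.0375, 0], "twist": [0, 0, 0]}, {"grip": -1, "translation": [0, -0.0375, 0], "twist": [0, 0, 0]}]}}

```text
clock: 0.98
eef_pos: [28.4, 327.2, 230.8]
tcp_rot: [-3.141, 0.0, 2.872]
contact_force: [-1.0, 0.3, 0.6]
opening: 0.997
```

>>> {"op": "jog_arm", "data": {"moves": [{"grip": -1, "translation": [-0.0393, 0.0048, 0], "twist": [0, 0, 0.12]}, {"grip": -1, "translation": [-0.0393, 0.0048, 0], "twist": [0, 0, 0.12]}, {"grip": -1, "translation": [-0.0393, 0.0048, 0], "twist": [0, 0, 0.12]}, {"grip": -1, "translation": [-0.0393, 0.0048, 0], "twist": [0, 0, 0.12]}, {"grip": -1, "translation": [-0.0393, 0.0048, 0], "twist": [0, 0, 0.12]}, {"grip": -1, "translation": [-0.0393, 0.0048, 0], "twist": [0, 0, 0.12]}, {"grip": -1, "translation": [-0.0393, 0.0048, 0], "twist": [0, 0, 0.12]}, {"grip": -1, "translation": [-0.0393, 0.0048, 0], "twist": [0, 0, 0.12]}, {"grip": -1, "translation": [-0.0393, 0.0048, 0], "twist": [0, 0, 0.12]}, {"grip": -1, "translation": [-0.0393, 0.0048, 0], "twist": [0, 0, 0.12]}]}}

```text
clock: 1.82
eef_pos: [317.9, 90.7, 231.5]
tcp_rot: [3.14, -0.0, 1.666]
contact_force: [0.3, 0.2, -0.2]
opening: 1.001
```

```bash
python3 - <<'E'
from h import *
from rig import r
s=r.sense(); print(s['eef_pos'],s['tcp_rot'],s['qpos'].round(3)); print(plan(s,[509.5,-90,230],np.pi/2))
E
```

```text
[317.86284101  90.72235718 231.54639572] [ 3.14042717e+00 -1.86488598e-04  1.66592048e+00] [ 0.274 -0.141  2.197 -0.     1.085  0.178]
[array([-0.1981,  0.1736,  0.0017]), array([ 0.0012, -0.0002,  0.0951])]
```

>>> {"op": "jog_arm", "data": {"moves": [{"grip": -1, "translation": [0, 0, 0], "twist": [0, 0, 0.0951]}, {"grip": -1, "translation": [-0.0305, 0.0277, 0], "twist": [0, 0, 0]}, {"grip": -1, "translation": [-0.0305, 0.0277, 0], "twist": [0, 0, 0]}, {"grip": -1, "translation": [-0.0305, 0.0277, 0], "twist": [0, 0, 0]}, {"grip": -1, "translation": [-0.0305, 0.0277, 0], "twist": [0, 0, 0]}, {"grip": -1, "translation": [-0.0305, 0.0277, 0], "twist": [0, 0, 0]}, {"grip": -1, "translation": [-0.0305, 0.0277, 0], "twist": [0, 0, 0]}, {"grip": -1, "translation": [0, 0, 0], "twist": [0, 0, 0]}]}}

```text
clock: 2.48
eef_pos: [488.7, -94.3, 231.4]
tcp_rot: [3.138, 0.002, 1.574]
contact_force: [-0.3, 0.4, 0.1]
opening: 1.001
```

```bash
cat >> h.py <<'E'
def snap(name,tag,crop=None,f=1):
    from rig import r
    s=r.sense(); c=r.calibration(name); p,d=r.grab_frame(name)
    np.savez(f"pics/{tag}.npz",p=p,d=d,pos=s['eef_pos'],rot=s['tcp_rot'],**{k:np.array(v) for k,v in c.items()})
    im=p[:,:,::-1]
    if crop: x0,y0,x1,y1=crop; im=cv2.resize(im[y0:y1,x0:x1],None,fx=f,fy=f,interpolation=cv2.INTER_CUBIC)
    cv2.imwrite(f"pics/{tag}.png",im); print(s['clock'],s['eef_pos'].round(1),s['tcp_rot'].round(4),s['contact_force'].round(2),s['opening'])
    return s
E
python3 -c "
from h import *
snap('wrist','w1')"
```

```text
2.4833 [488.7 -94.3 231.4] [3.1383e+00 2.1000e-03 1.5742e+00] [-0.32  0.42  0.14] 1.0005441456346302
```

View pics/w1.png

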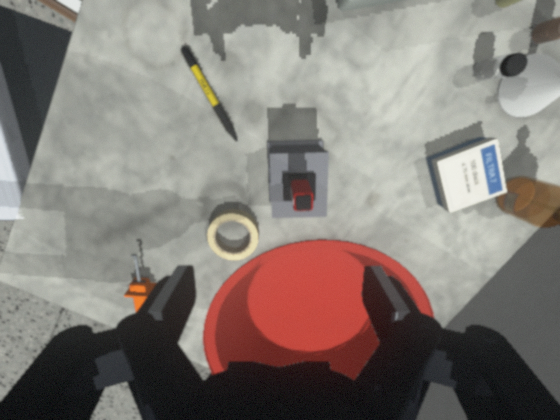

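```bash
python3 - <<'E'
from h import *
c=load('pics/w1.npz'); p=c['p'][:,:,::-1]
cv2.imwrite("pics/c5.png",cv2.resize(p[130:230,255:345],None,fx=6,fy=6,interpolation=cv2.INTER_CUBIC))
for u,v in [(310,242),(270,250),(350,245)]: print(atdepth(c,u,v,c['d'][v,u]).round(0))
t=load('pics/top0.npz')
for u,v in [(332,200),(345,170),(345,245)]: print(atdepth(t,u,v,t['d'][v,u]).round(0))
E
```

```text
[ 524. -149.   88.]
[ 481. -160.   87.]
[ 568. -155.   85.]
[ 553. -152.   85.]
[ 621. -181.   85.]
[ 455. -181.   81.]
```

View pics/c5.png

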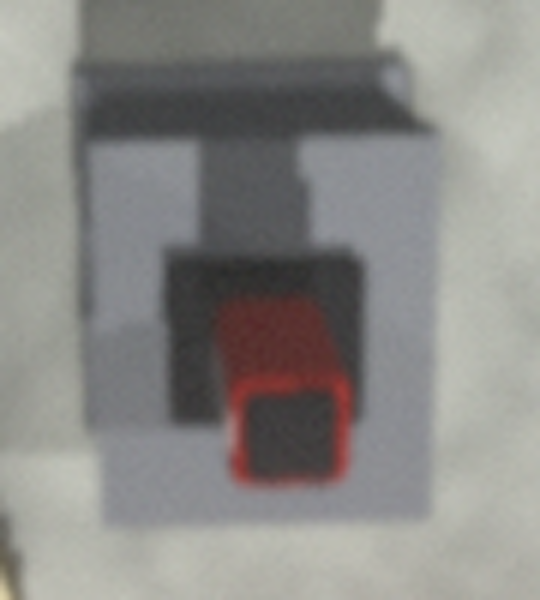

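```bash
python3 - <<'E'
from h import *
c=load('pics/w1.npz')
g=lambda x,y:(255+x/6-.4,130+y/6-.4)
def q(L,z):
    P=np.array([onplane(c,*g(*a),z) for a in L]); print(P[:,:2].round(1).tolist(),P.mean(0).round(1)); 
    for i in range(4): d=P[(i+1)%4]-P[i]; print("   ",np.hypot(*d[:2]).round(1),np.degrees(np.arctan2(d[1],d[0])).round(1))
q([(88,135),(440,132),(432,522),(103,525)],75)
q([(231,378),(347,374),(347,478),(238,485)],129)
q([(166,250),(362,252),(362,425),(168,425)],79)
for u,v in [(300,203),(304,198)]: print(atdepth(c,u,v,c['d'][v,u]))
E
```

```text
[[480.7, -55.4], [540.2, -54.8], [542.8, -125.3], [482.9, -125.9]] [511.6 -90.3  75. ]
    59.5 0.6
    70.6 -87.9
    59.9 -179.4
    70.6 91.8
[[502.6, -82.3], [519.4, -81.6], [520.0, -97.6], [503.9, -98.7]] [511.5 -90.1 129. ]
    16.8 2.1
    16.0 -87.7
    16.1 -176.1
    16.5 94.7
[[493.9, -74.2], [527.3, -74.5], [528.7, -105.5], [494.5, -105.5]] [511.1 -89.9  79. ]
    33.4 -0.5
    31.0 -87.5
    34.2 -180.0
    31.3 91.0
[508.588941   -90.81145468 131.94357522]
[512.0427751  -86.61602756 130.77915445]
```

```bash
python3 - <<'E'
from h import *
from rig import r
s=r.sense(); print(plan(s,[510.7,-90.2,130],np.pi/2+.02))
E
```

```text
[array([0.0019, 0.0247, 0.1009]), array([ 0.0003,  0.0005, -0.0172])]
```

>>> {"op": "jog_arm", "data": {"moves": [{"grip": -1, "translation": [0.0019, 0.0247, 0], "twist": [0, 0, -0.0172]}, {"grip": -1, "translation": [0, 0, 0.034], "twist": [0, 0, 0]}, {"grip": -1, "translation": [0, 0, 0.034], "twist": [0, 0, 0]}, {"grip": -1, "translation": [0, 0, 0.033], "twist": [0, 0, 0]}, {"grip": -1, "translation": [0, 0, 0], "twist": [0, 0, 0]}, {"grip": -1, "translation": [0, 0, 0], "twist": [0, 0, 0]}]}}

```text
clock: 3.03
eef_pos: [506.9, -86.7, 129.4]
tcp_rot: [-3.137, -0.001, 1.594]
contact_force: [-0.1, 0.4, 0.4]
opening: 0.998
```

```bash
python3 - <<'E'
from h import *
s=snap('wrist','w2')
print(plan(s,[510.7,-90.2,86],np.pi/2+.02))
E
```

```text
3.0333 [506.9 -86.7 129.4] [-3.1373e+00 -1.0000e-03  1.5944e+00] [-0.12  0.38  0.45] 0.9975903975758896
[array([-0.0036,  0.0039,  0.0434]), array([-0.0043, -0.0009,  0.0036])]
```

View pics/w2.png

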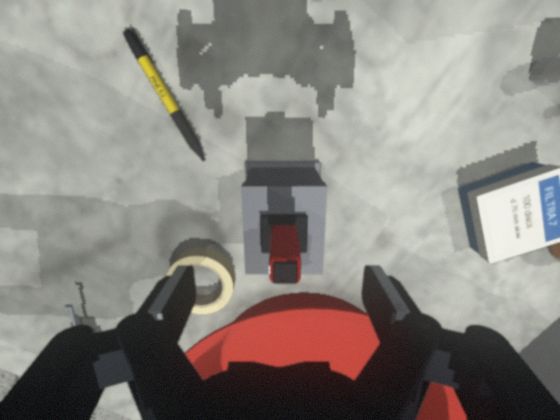

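```bash
python3 - <<'E'
from h import *
c=load('pics/w2.npz'); print("tcp proj",proj(c,c['pos']), "hand exp",proj(c,[511,-90,129]))
cv2.imwrite("pics/c6.png",cv2.resize(c['p'][190:295,230:340,::-1],None,fx=6,fy=6,interpolation=cv2.INTER_CUBIC))
E
```

```text
tcp proj [277.05471504 265.35588425] hand exp [284.27691423 270.29510941]
```

View pics/c6.png

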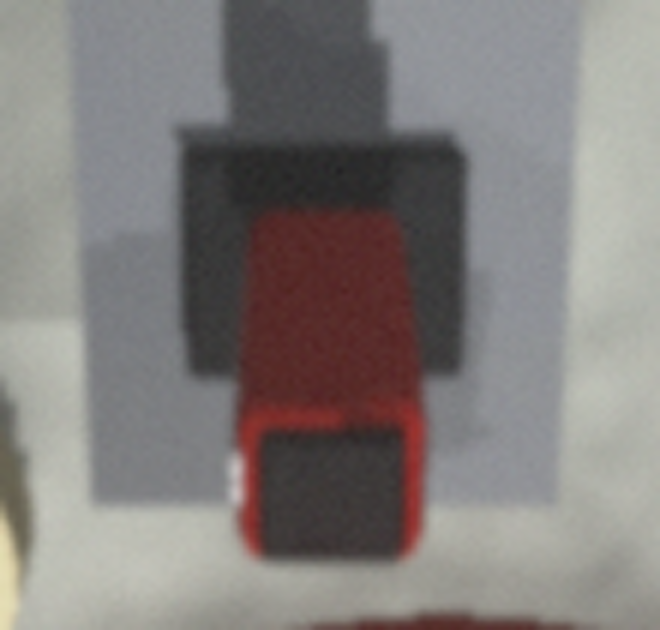

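>>> {"op": "jog_arm", "data": {"moves": [{"grip": -1, "translation": [-0.0036, 0.004, 0], "twist": [-0.004, 0, 0.0015]}, {"grip": -1, "translation": [0, 0, 0.022], "twist": [0, 0, 0]}, {"grip": -1, "translation": [0, 0, 0.0215], "twist": [0, 0, 0]}, {"grip": -1, "translation": [0, 0, 0], "twist": [0, 0, 0]}, {"grip": -1, "translation": [0, 0, 0], "twist": [0, 0, 0]}]}}

```text
clock: 3.5
eef_pos: [513.4, -91.2, 87.9]
tcp_rot: [3.137, 0.0, 1.592]
contact_force: [0.2, 0.6, 0.8]
opening: 1.001
```

```bash
python3 - <<'E'
from h import *
s=snap('wrist','w3')
print(plan(s,[511,-90.2,86],np.pi/2+.02))
E
```

```text
3.5 [513.4 -91.2  87.9] [3.1371e+00 1.0000e-04 1.5923e+00] [0.24 0.57 0.82] 1.000841923371668
[array([ 0.001 , -0.0024,  0.0019]), array([0.0045, 0.0001, 0.0016])]
```

View pics/w3.png

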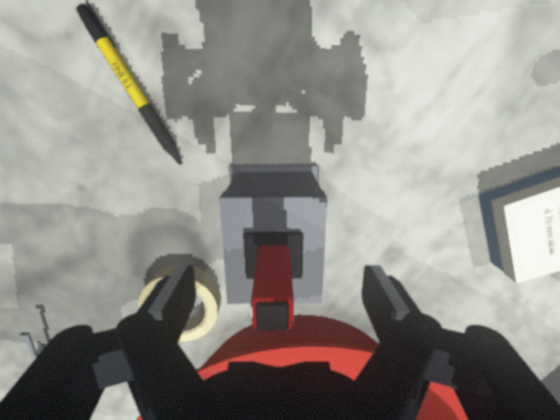

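>>> {"op": "jog_arm", "data": {"squeeze": 40, "moves": [{"grip": -1, "translation": [0.001, -0.002, 0.0015], "twist": [0.004, 0, 0]}, {"grip": 1, "translation": [0, 0, 0], "twist": [0, 0, 0]}, {"grip": 1, "translation": [0, 0, 0], "twist": [0, 0, 0]}, {"grip": 1, "translation": [0, 0, 0], "twist": [0, 0, 0]}, {"grip": 1, "translation": [0, 0, 0], "twist": [0, 0, 0]}, {"grip": 1, "translation": [0, 0, 0], "twist": [0, 0, 0]}, {"grip": 1, "translation": [0, 0, 0], "twist": [0, 0, 0]}, {"grip": 1, "translation": [0, 0, 0], "twist": [0, 0, 0]}, {"grip": 1, "translation": [0, 0, 0], "twist": [0, 0, 0]}]}}

```text
clock: 4.3
eef_pos: [511.0, -90.1, 85.4]
tcp_rot: [3.141, 0.0, 1.592]
contact_force: [-1.0, 0.6, 4.7]
opening: 0.204
```

```bash
python3 - <<'E'
from h import *
s=snap('wrist','w4',(200,180,360,340),3.6)
E
```

```text
4.3 [511.  -90.1  85.4] [3.1415 0.     1.5924] [-0.97  0.61  4.72] 0.20411051330809055
```

View pics/w4.png

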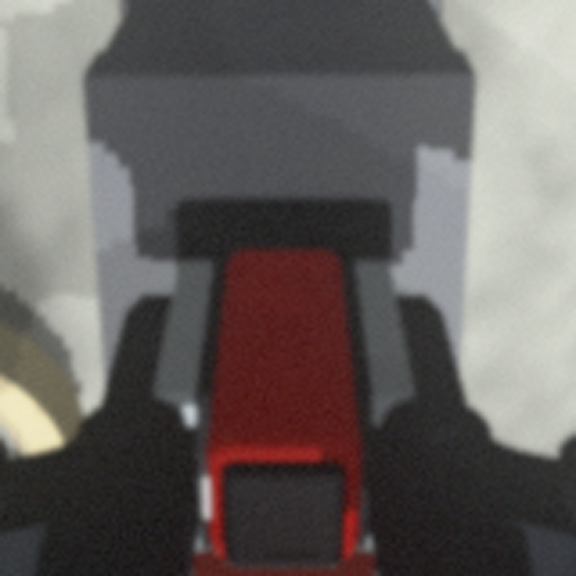

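>>> {"op": "jog_arm", "data": {"squeeze": 100, "moves": [{"grip": 1, "translation": [0, 0, 0], "twist": [0, 0, 0]}, {"grip": 1, "translation": [0, 0, 0], "twist": [0, 0, 0]}, {"grip": 1, "translation": [0, 0, -0.004], "twist": [0, 0, 0]}, {"grip": 1, "translation": [0, 0, -0.008], "twist": [0, 0, 0]}, {"grip": 1, "translation": [0, 0, -0.02], "twist": [0, 0, 0]}, {"grip": 1, "translation": [0, 0, -0.025], "twist": [0, 0, 0]}, {"grip": 1, "translation": [0, 0, -0.03], "twist": [0, 0, 0]}, {"grip": 1, "translation": [0, 0, -0.013], "twist": [0, 0, 0]}, {"grip": 1, "translation": [0, 0, 0], "twist": [0, 0, 0]}]}}

```text
clock: 5.1
eef_pos: [513.0, -90.5, 189.0]
tcp_rot: [3.136, 0.001, 1.592]
contact_force: [0.6, 0.3, -0.1]
opening: 0.195
```

```bash
python3 - <<'E'
from h import *
s=snap('wrist','w5',(180,180,380,380),3)
s=snap('scene','s5',(230,150,330,280),4.5)
print(plan(s,[580,150,200],np.pi/2+.2))
E
```

```text
5.1 [513.  -90.5 189. ] [3.1357e+00 1.2000e-03 1.5924e+00] [ 0.57  0.27 -0.07] 0.1953080156075418
5.15 [511.9 -90.3 187. ] [3.1382e+00 7.0000e-04 1.5924e+00] [-0.81  0.33 -0.8 ] 0.19822439650654655
[array([ 0.2387,  0.0733, -0.0129]), array([ 0.0034,  0.001 , -0.1784])]
```

View pics/w5.png

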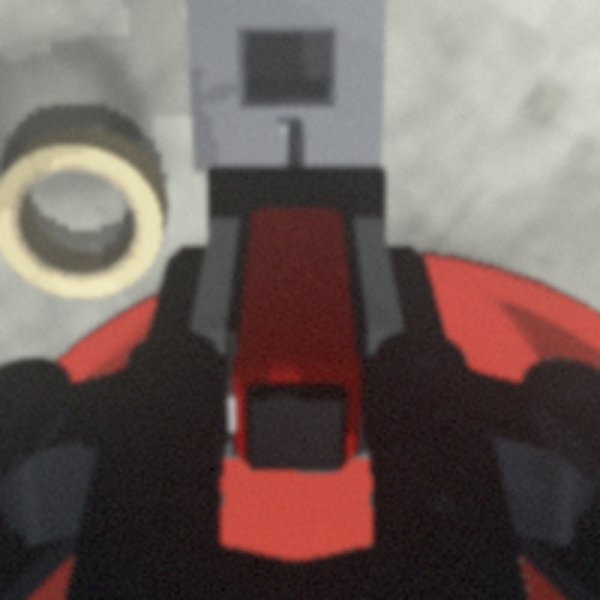

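View pics/s5.png

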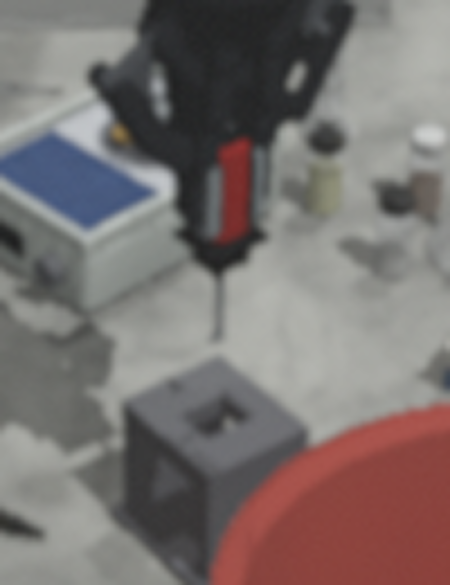

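```bash
python3 - <<'E'
from h import *
c=load('pics/w5.npz')
cv2.imwrite("pics/c7.png",cv2.resize(c['p'][185:265,240:310,::-1],None,fx=8,fy=8,interpolation=cv2.INTER_CUBIC))
R=Ro.from_euler('xyz',c['rot']).as_matrix()
for z in (68.4,40,25,-10.4,-14.4,-43):
    a=[proj(c,c['pos']+R@np.array([0,y,z])) for y in (0,)]+[proj(c,c['pos']+R@np.array([0,10,z]))]
    print(z,[x.round(1).tolist() for x in a])
# with 'TCP' settled pos
c['pos']=np.array([511.9,-90.3,187]); 
E
```

```text
68.4 [[277.4, 220.0], [290.3, 220.0]]
40 [[277.3, 235.3], [292.0, 235.2]]
25 [[277.2, 245.1], [293.0, 245.1]]
-10.4 [[277.1, 275.7], [296.3, 275.7]]
-14.4 [[277.0, 280.0], [296.8, 280.0]]
-43 [[276.8, 318.9], [301.0, 318.9]]
```

View pics/c7.png

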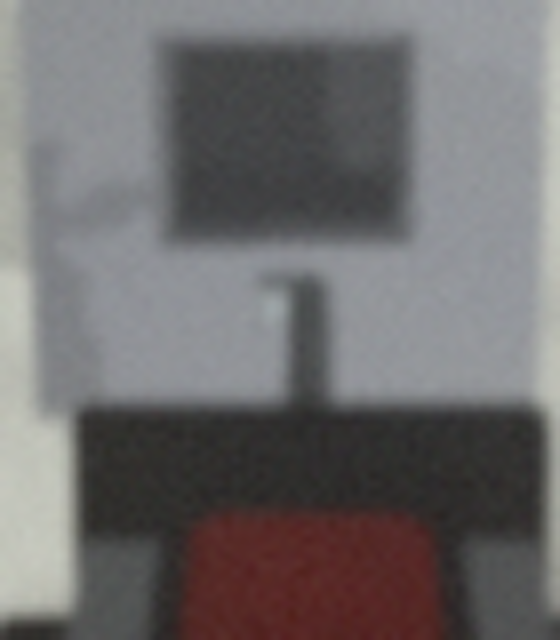

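```bash
python3 - <<'E'
from h import *
from rig import r
print(plan(r.sense(),[635,105,190],np.pi/2+.16))
E
```

```text
[array([ 0.1924,  0.1282, -0.0043]), array([ 0.001 ,  0.0003, -0.1384])]
```

>>> {"op": "jog_arm", "data": {"moves": [{"grip": 1, "translation": [0.032, 0.0213, -0.004], "twist": [0, 0, 0]}, {"grip": 1, "translation": [0.032, 0.0213, 0], "twist": [0, 0, 0]}, {"grip": 1, "translation": [0.032, 0.0213, 0], "twist": [0, 0, 0]}, {"grip": 1, "translation": [0.032, 0.0213, 0], "twist": [0, 0, 0]}, {"grip": 1, "translation": [0.032, 0.0213, 0], "twist": [0, 0, 0]}, {"grip": 1, "translation": [0.032, 0.0213, 0], "twist": [0, 0, -0.07]}, {"grip": 1, "translation": [0, 0, 0], "twist": [0, 0, -0.07]}, {"grip": 1, "translation": [0, 0, 0], "twist": [0, 0, 0]}, {"grip": 1, "translation": [0, 0, 0], "twist": [0, 0, 0]}]}}

```text
clock: 5.95
eef_pos: [633.3, 104.5, 187.3]
tcp_rot: [-3.138, 0.0, 1.731]
contact_force: [0.8, -1.0, -1.2]
opening: 0.196
```

```bash
python3 - <<'E'
from h import *
s=snap('wrist','w6')
E
```

```text
5.95 [633.3 104.5 187.3] [-3.1380e+00  3.0000e-04  1.7311e+00] [ 0.82 -1.   -1.24] 0.19604477123771785
```

View pics/w6.png

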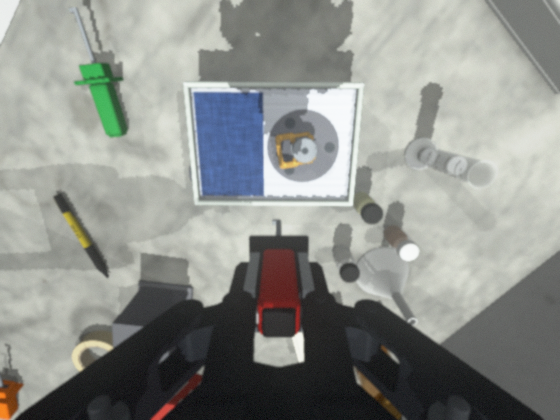

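```bash
python3 - <<'E'
from h import *
c=load('pics/w6.npz')
cv2.imwrite("pics/c8.png",cv2.resize(c['p'][115:185,260:345,::-1],None,fx=8,fy=8,interpolation=cv2.INTER_CUBIC))
cv2.imwrite("pics/c9.png",cv2.resize(c['p'][75:210,175:375,::-1],None,fx=4,fy=4,interpolation=cv2.INTER_CUBIC))
E
```

```text
(no output)
```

View pics/c8.png

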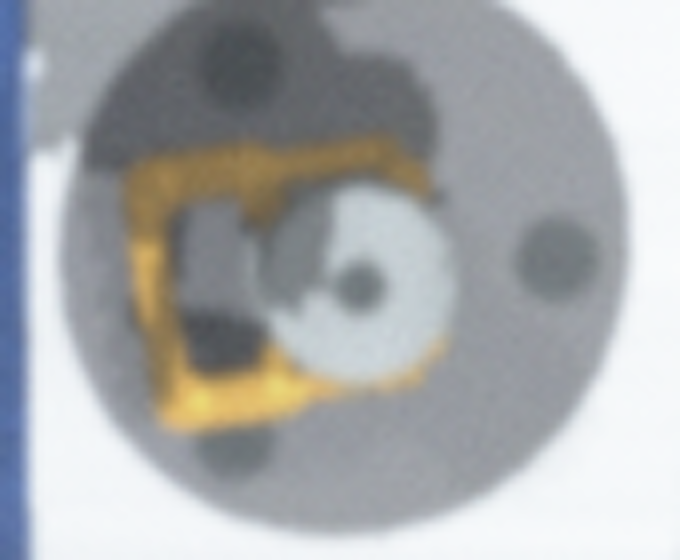

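View pics/c9.png

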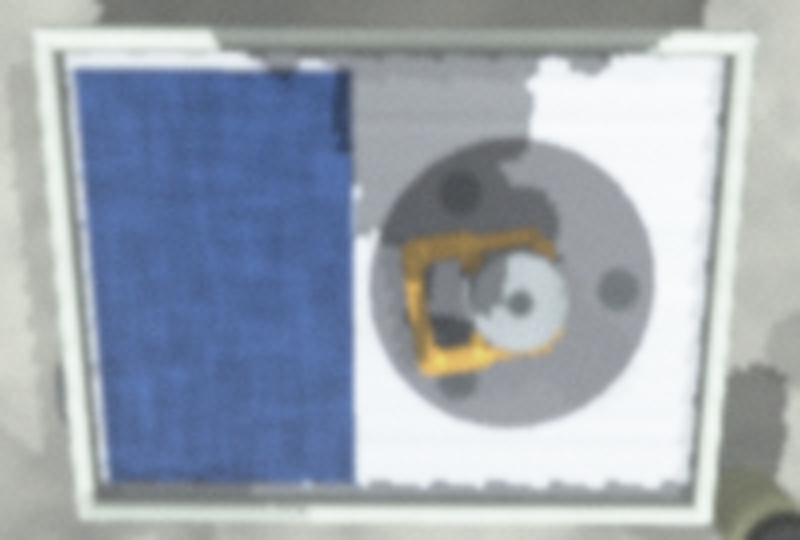

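```bash
python3 - <<'E'
from h import *
c=load('pics/w6.npz')
a=lambda x,y,z:onplane(c,260+x/8-.44,115+y/8-.44,z)
b=lambda x,y,z:onplane(c,175+x/4-.4,75+y/4-.4,z)
ang=lambda p,q:np.degrees(np.arctan2(q[1]-p[1],q[0]-p[0])).round(1)
print("shaft",a(358,285,74), "c9",b(520,302,74))
co=[a(125,180,61),a(162,425,61)]; print("crossbar outer",co, ang(*co)+90)
ci=[a(180,205,61),a(190,355,61)]; print("inner",ci,ang(*ci)+90)
print("side",ang(a(125,170,61),a(390,138,61)),ang(a(162,428,61),a(430,375,61)))
P=[b(35,30,58),b(755,35,58),b(715,520,58),b(82,520,58)]; print(np.round(P,1),np.mean(P,0)); print([ang(P[i],P[j]) for i,j in((0,1),(3,2),(1,2),(0,3))])
M=[b(75,70,51),b(350,68,51),b(355,485,51),b(108,487,51)]; print(np.round(M,1),np.mean(M,0)); print([ang(M[i],M[j]) for i,j in((0,1),(3,2),(1,2),(0,3))])
E
```

```text
shaft [648.26015705 154.55690443  74.        ] c9 [648.49424933 154.66823625  74.        ]
crossbar outer [array([621.67853457, 160.2313227 ,  61.        ]), array([630.21012692, 133.50437886,  61.        ])] 17.700000000000003
inner [array([628.21094902, 158.50193474,  61.        ]), array([632.08603494, 142.0340501 ,  61.        ])] 13.200000000000003
side 15.8 20.4
[[537.2 192.6  58. ]
 [689.1 216.   58. ]
 [707.1 108.3  58. ]
 [554.3  83.6  58. ]] [621.93061177 150.14420259  58.        ]
[np.float64(8.7), np.float64(9.2), np.float64(-80.5), np.float64(-81.1)]
[[544.2 186.   51. ]
 [604.2 196.2  51. ]
 [618.9 101.   51. ]
 [558.4  90.7  51. ]] [581.40624947 143.4706864   51.        ]
[np.float64(9.6), np.float64(9.7), np.float64(-81.2), np.float64(-81.5)]
```

```bash
python3 - <<'E'
from h import *
from rig import r
s=r.sense();print(plan(s,[627.2,148.4,155],np.pi/2+.288))
E
```

```text
[array([0.0449, 0.0012, 0.0327]), array([-3.000e-03,  1.000e-04, -1.289e-01])]
```

>>> {"op": "jog_arm", "data": {"moves": [{"grip": 1, "translation": [0.0225, 0.0006, 0], "twist": [0, 0, 0]}, {"grip": 1, "translation": [0.0224, 0.0006, 0], "twist": [0, 0, 0]}, {"grip": 1, "translation": [0, 0, 0.016], "twist": [0, 0, -0.065]}, {"grip": 1, "translation": [0, 0, 0.0165], "twist": [0, 0, -0.064]}, {"grip": 1, "translation": [0, 0, 0], "twist": [0, 0, 0]}, {"grip": 1, "translation": [0, 0, 0], "twist": [0, 0, 0]}, {"grip": 1, "translation": [0, 0, 0], "twist": [0, 0, 0]}]}}

```text
clock: 6.58
eef_pos: [628.6, 148.3, 157.4]
tcp_rot: [3.141, 0.0, 1.857]
contact_force: [0.4, -0.2, -0.3]
opening: 0.197
```

```bash
python3 - <<'E'
from h import *
s=snap('wrist','w7',(220,140,370,260),5)
print(plan(s,[627.2,148.4,155],np.pi/2+.288))
s=snap('scene','s7',(210,130,320,230),6)
print(plan(s,[627.2,148.4,155],np.pi/2+.288))
E
```

```text
6.5833 [628.6 148.3 157.4] [3.1414e+00 1.0000e-04 1.8574e+00] [ 0.4  -0.23 -0.32] 0.19737230174751005
[array([ 0.0005, -0.0013,  0.0024]), array([ 0.0001,  0.0001, -0.0014])]
6.6333 [629.  148.4 157.7] [3.1406e+00 1.0000e-04 1.8581e+00] [-0.67 -0.66 -0.35] 0.19865827339221487
[array([ 0.0005, -0.0017,  0.0027]), array([ 0.001 ,  0.0001, -0.0007])]
```

View pics/w7.png

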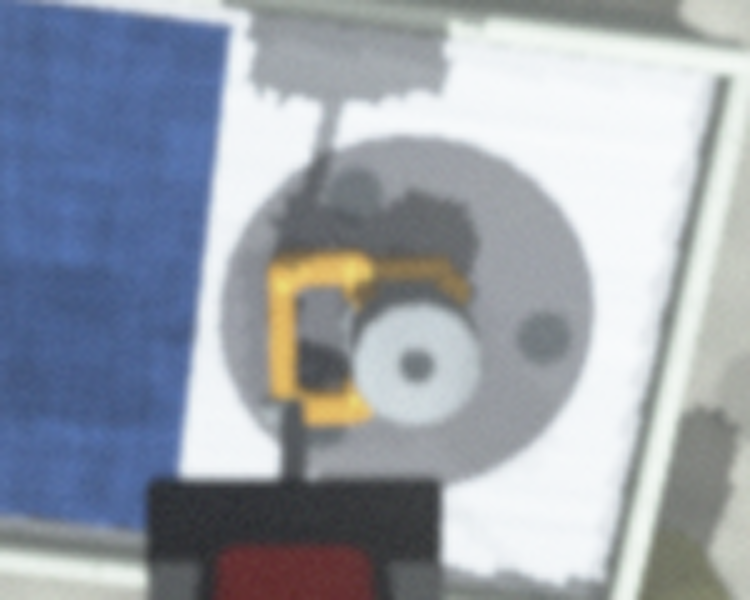

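View pics/s7.png

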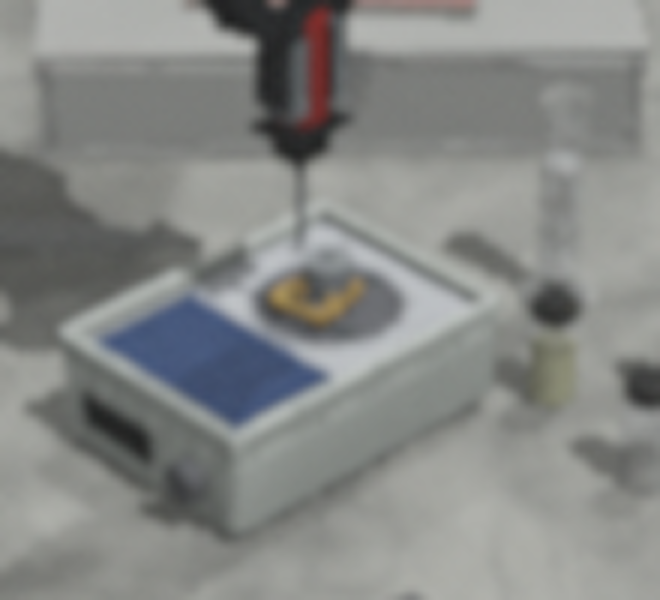

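```bash
python3 - <<'E'
from h import *
c=load('pics/w7.npz')
a=lambda x,y,z:onplane(c,220+x/5-.4,140+y/5-.4,z)
R=Ro.from_euler('xyz',c['rot']).as_matrix()
T=lambda X:(R.T@(X-c['pos'])).round(1)
print("shaft top",a(417,365,74),T(a(417,365,74)))
print("wire bottom L/R (tool)",T(a(280,405,89)),T(a(305,405,89)),"toe",T(a(263,408,89)))
print("collar L/R", T(a(148,482,118-0)),T(a(440,482,118)))
for n,q in dict(cbo0=(270,262),cbo1=(272,395),cbi0=(297,295),cbi1=(299,385),gapR=(352,330)).items(): print(n,T(a(*q,61)))
for i in range(3): print(proj(c,c['pos']+R@[0,0,68]))
E
```

```text
shaft top [648.45720505 154.45657465  74.        ] [ 0.3 20.8 83.4]
wire bottom L/R (tool) [-0.7 -1.6 68.4] [-0.7  2.3 68.4] toe [-1.2 -4.3 68.4]
collar L/R [ -0.4 -19.3  39.4] [-0.5 20.4 39.4]
cbo0 [14.2 -3.5 96.4]
cbo1 [-10.   -3.3  96.4]
cbi0 [ 8.4  1.1 96.4]
cbi1 [-8.1  1.4 96.4]
gapR [ 2.  10.6 96.4]
[277.67998315 219.90074209]
[277.67998315 219.90074209]
[277.67998315 219.90074209]
```

>>> {"op": "jog_arm", "data": {"moves": [{"grip": 1, "translation": [0, 0, 0.012], "twist": [0, 0, 0]}, {"grip": 1, "translation": [0, 0, 0.01], "twist": [0, 0, 0]}, {"grip": 1, "translation": [0, 0, 0], "twist": [0, 0, 0]}, {"grip": 1, "translation": [0, 0, 0], "twist": [0, 0, 0]}, {"grip": 1, "translation": [0, 0, 0], "twist": [0, 0, 0]}]}}

```text
clock: 7.1
eef_pos: [628.4, 149.1, 134.4]
tcp_rot: [-3.141, -0.0, 1.861]
contact_force: [0.2, -0.2, -1.3]
opening: 0.197
```

```bash
python3 - <<'E'
from h import *
from rig import r
s=snap('wrist','w8',(220,140,370,260),5)
for i in range(3):
    r.grab_frame("top"); s=r.sense(); print(s['eef_pos'].round(2),s['contact_force'].round(2),s['wrist_torque'].round(3),s['tcp_rot'])
E
```

```text
7.1 [628.4 149.1 134.4] [-3.1410e+00 -1.0000e-04  1.8612e+00] [ 0.24 -0.21 -1.32] 0.19654295674798303
[628.75 149.23 135.  ] [-0.2  -0.53 -1.21] [-0.064  0.016 -0.023] [3.14119274e+00 2.61426518e-05 1.86136413e+00]
[628.78 149.24 135.08] [ 0.78 -0.18  0.54] [0.015 0.019 0.001] [3.14105865e+00 6.17096042e-05 1.86143506e+00]
[628.76 149.24 135.11] [-0.04  0.18 -0.51] [ 0.002  0.005 -0.03 ] [3.14101983e+00 1.67419571e-05 1.86140054e+00]
```

View pics/w8.png

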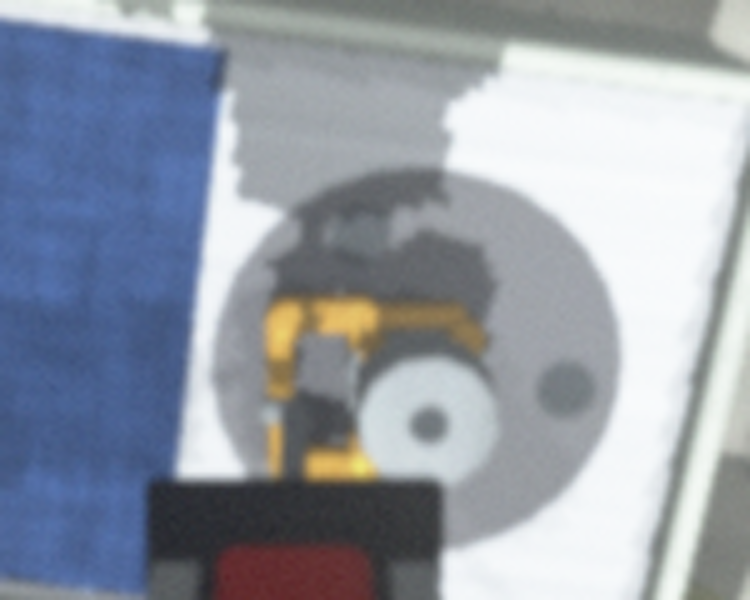

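>>> {"op": "jog_arm", "data": {"moves": [{"grip": 1, "translation": [-0.0005, 0.003, 0], "twist": [0, 0, 0]}, {"grip": 1, "translation": [0, 0.002, 0], "twist": [0, 0, 0]}, {"grip": 1, "translation": [0, 0.0005, 0], "twist": [0, 0, 0]}, {"grip": 1, "translation": [0, 0, 0], "twist": [0, 0, 0]}, {"grip": 1, "translation": [0, 0, 0], "twist": [0, 0, 0]}]}}

```text
clock: 7.72
eef_pos: [634.0, 150.2, 134.7]
tcp_rot: [-3.142, -0.0, 1.861]
contact_force: [-1.0, 0.2, -0.4]
opening: 0.2
```

```bash
cat >> h.py <<'E'
def show():
    from rig import r
    s=r.sense(); R=Rt(s)
    S=np.array([648.46,154.46,74])
    print(s['clock'],s['eef_pos'].round(2),"F tool",R.inv().apply(s['contact_force']).round(2),"T tool",R.inv().apply(s['wrist_torque']).round(3),"shaft in tool",R.inv().apply(S-s['eef_pos']).round(2),"rot",s['tcp_rot'].round(4))
E
python3 -c "
from h import *
show()"
```

```text
7.7167 [633.97 150.23 134.74] F tool [ 0.49 -0.88  0.4 ] T tool [-0.022 -0.012  0.027] shaft in tool [-0.1  15.1  60.74] rot [-3.1415 -0.      1.8614]
```

>>> {"op": "jog_arm", "data": {"moves": [{"grip": 1, "translation": [0, 0.0005, 0], "twist": [0, 0, 0]}, {"grip": 1, "translation": [0, 0, 0], "twist": [0, 0, 0]}, {"grip": 1, "translation": [0, 0.0005, 0], "twist": [0, 0, 0]}, {"grip": 1, "translation": [0, 0, 0], "twist": [0, 0, 0]}]}}

```text
clock: 8.05
eef_pos: [635.0, 150.5, 134.8]
tcp_rot: [3.142, 0.0, 1.861]
contact_force: [0.7, -0.9, -0.7]
opening: 0.199
```

```bash
python3 -c "
from h import *
show()"
```

```text
8.05 [634.96 150.55 134.79] F tool [-1.02  0.39  0.71] T tool [ 0.022  0.056 -0.   ] shaft in tool [-0.12 14.05 60.79] rot [3.1415 0.     1.8614]
```

>>> {"op": "jog_arm", "data": {"moves": [{"grip": 1, "translation": [0, 0.0005, 0], "twist": [0, 0, 0]}, {"grip": 1, "translation": [0, 0, 0], "twist": [0, 0, 0]}, {"grip": 1, "translation": [0, 0, 0], "twist": [0, 0, 0]}]}}

```text
clock: 8.3
eef_pos: [635.4, 150.7, 134.8]
tcp_rot: [3.142, -0.0, 1.861]
contact_force: [-0.6, 0.6, -0.4]
opening: 0.197
```

```bash
python3 -c "
from h import *
show()"
```

```text
8.3 [635.41 150.66 134.79] F tool [ 0.72 -0.43  0.39] T tool [-0.034  0.021  0.012] shaft in tool [-0.1  13.59 60.79] rot [ 3.1416 -0.      1.8614]
```

>>> {"op": "jog_arm", "data": {"moves": [{"grip": 1, "translation": [0, 0.0005, 0], "twist": [0, 0, 0]}, {"grip": 1, "translation": [0, 0, 0], "twist": [0, 0, 0]}, {"grip": 1, "translation": [0, 0, 0], "twist": [0, 0, 0]}]}}

```text
clock: 8.55
eef_pos: [635.7, 150.8, 134.7]
tcp_rot: [-3.141, -0.0, 1.861]
contact_force: [-0.5, -0.7, -0.6]
opening: 0.196
```

```bash
python3 -c "
from h import *
show()"
```

```text
8.55 [635.69 150.78 134.72] F tool [-0.58 -0.67  0.58] T tool [ 0.143 -0.017  0.062] shaft in tool [-0.14 13.31 60.72] rot [-3.1412 -0.      1.8614]
```

>>> {"op": "jog_arm", "data": {"moves": [{"grip": 1, "translation": [0, 0.0005, 0], "twist": [0, 0, 0]}, {"grip": 1, "translation": [0, 0, 0], "twist": [0, 0, 0]}, {"grip": 1, "translation": [0, 0, 0], "twist": [0, 0, 0]}]}}

```text
clock: 8.8
eef_pos: [636.0, 150.8, 134.7]
tcp_rot: [-3.141, 0.0, 1.861]
contact_force: [-2.5, -0.4, 1.1]
opening: 0.195
```

```bash
python3 -c "
from h import *
show()"
```

```text
8.8 [635.97 150.83 134.67] F tool [ 0.35 -2.53 -1.11] T tool [ 0.493 -0.013  0.069] shaft in tool [-0.1  13.05 60.66] rot [-3.1407  0.      1.8614]
```

>>> {"op": "jog_arm", "data": {"moves": [{"grip": 1, "translation": [0, -0.0023, 0], "twist": [0, 0, 0]}, {"grip": 1, "translation": [0, 0, 0.0025], "twist": [0, 0, 0]}, {"grip": 1, "translation": [0, 0, 0], "twist": [0, 0, 0]}, {"grip": 1, "translation": [0, 0, 0], "twist": [0, 0, 0]}, {"grip": 1, "translation": [0, 0, 0], "twist": [0, 0, 0]}]}}

```text
clock: 9.22
eef_pos: [634.3, 150.3, 132.3]
tcp_rot: [3.141, 0.0, 1.861]
contact_force: [0.0, -0.1, -0.7]
opening: 0.193
```

```bash
python3 -c "
from h import *
show()
snap('wrist','w9',(240,180,350,280),7)
show()"
```

```text
9.2167 [634.29 150.35 132.26] F tool [-0.13 -0.02  0.71] T tool [-0.006 -0.013  0.016] shaft in tool [-0.12 14.73 58.26] rot [3.1413 0.     1.8615]
9.2167 [634.3 150.3 132.3] [3.1413 0.     1.8615] [ 0.02 -0.13 -0.71] 0.19313668479995574
9.2667 [634.27 150.33 132.27] F tool [ 0.53 -0.12  0.64] T tool [-0.046 -0.022 -0.044] shaft in tool [-0.11 14.76 58.28] rot [ 3.1414 -0.      1.8614]
```

View pics/w9.png

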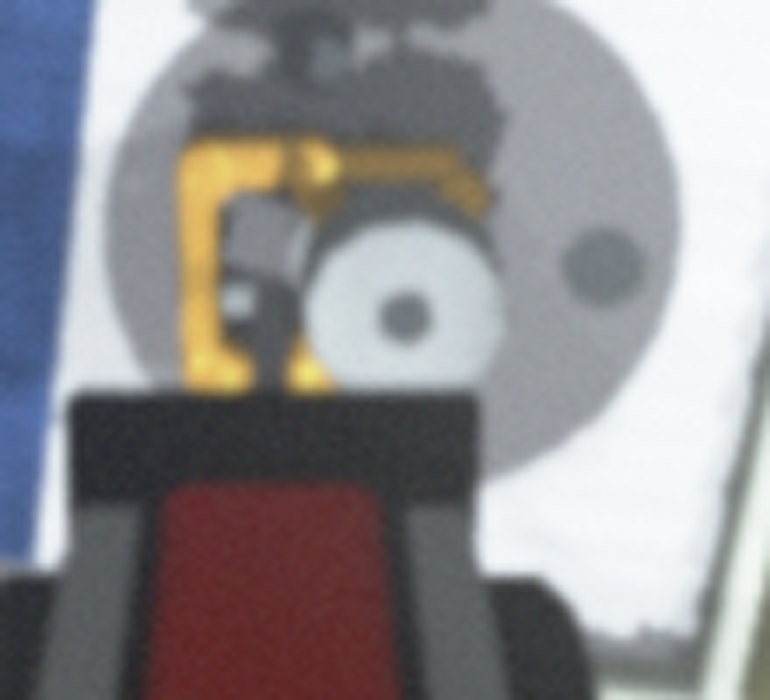

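>>> {"op": "jog_arm", "data": {"moves": [{"grip": 1, "translation": [0, -0.0001, 0.001], "twist": [0, 0, 0]}, {"grip": 1, "translation": [0, 0, 0.001], "twist": [0, 0, 0]}, {"grip": 1, "translation": [0, 0, 0.001], "twist": [0, 0, 0]}, {"grip": 1, "translation": [0, 0, 0.001], "twist": [0, 0, 0]}, {"grip": 1, "translation": [0, 0, 0.001], "twist": [0, 0, 0]}, {"grip": 1, "translation": [0, 0, 0], "twist": [0, 0, 0]}]}}

```text
clock: 9.77
eef_pos: [633.9, 150.2, 127.0]
tcp_rot: [-3.141, -0.0, 1.861]
contact_force: [-0.1, -1.0, -1.4]
opening: 0.197
```

```bash
python3 -c "
from h import *
show()"
```

```text
9.7667 [633.9  150.22 126.98] F tool [-0.97 -0.37  1.38] T tool [0.037 0.021 0.025] shaft in tool [-0.11 15.18 52.98] rot [-3.1412 -0.      1.8614]
```

>>> {"op": "jog_arm", "data": {"moves": [{"grip": 1, "translation": [0, 0.0002, 0.0005], "twist": [0, 0, 0]}, {"grip": 1, "translation": [0, 0, 0.0007], "twist": [0, 0, 0]}, {"grip": 1, "translation": [0, 0, 0.0008], "twist": [0, 0, 0]}, {"grip": 1, "translation": [0, 0, 0], "twist": [0, 0, 0]}, {"grip": 1, "translation": [0, 0, 0], "twist": [0, 0, 0]}]}}

```text
clock: 10.18
eef_pos: [634.2, 150.3, 125.2]
tcp_rot: [-3.141, -0.0, 1.861]
contact_force: [1.2, 0.6, -0.7]
opening: 0.197
```

```bash
python3 -c "
from h import *
show()"
```

```text
10.1833 [634.18 150.3  125.2 ] F tool [0.23 1.33 0.66] T tool [0.001 0.002 0.003] shaft in tool [-0.1  14.88 51.2 ] rot [-3.1414 -0.      1.8614]
```

>>> {"op": "jog_arm", "data": {"moves": [{"grip": 1, "translation": [0, 0, 0.0008], "twist": [0, 0, 0]}, {"grip": 1, "translation": [0, 0, 0.0008], "twist": [0, 0, 0]}, {"grip": 1, "translation": [0, 0, 0.0008], "twist": [0, 0, 0]}, {"grip": 1, "translation": [0, 0, 0], "twist": [0, 0, 0]}, {"grip": 1, "translation": [0, 0, 0], "twist": [0, 0, 0]}]}}

```text
clock: 10.6
eef_pos: [634.2, 150.3, 122.8]
tcp_rot: [-3.141, -0.0, 1.861]
contact_force: [-0.5, -0.6, -0.7]
opening: 0.197
```

```bash
python3 -c "
from h import *
show()"
```

```text
10.6 [634.16 150.29 122.8 ] F tool [-0.39 -0.62  0.75] T tool [ 0.004  0.001 -0.014] shaft in tool [-0.11 14.9  48.8 ] rot [-3.1414 -0.      1.8614]
```

>>> {"op": "jog_arm", "data": {"moves": [{"grip": 1, "translation": [0, 0, 0.0008], "twist": [0, 0, 0]}, {"grip": 1, "translation": [0, 0, 0.0008], "twist": [0, 0, 0]}, {"grip": 1, "translation": [0, 0, 0.0006], "twist": [0, 0, 0]}, {"grip": 1, "translation": [0, 0, 0], "twist": [0, 0, 0]}, {"grip": 1, "translation": [0, 0, 0], "twist": [0, 0, 0]}]}}

```text
clock: 11.02
eef_pos: [634.2, 150.3, 120.6]
tcp_rot: [-3.141, 0.0, 1.861]
contact_force: [-0.6, -0.2, -0.5]
opening: 0.195
```

```bash
python3 -c "
from h import *
show()"
```

```text
11.0167 [634.18 150.31 120.61] F tool [-0.04 -0.62  0.52] T tool [0.026 0.006 0.005] shaft in tool [-0.11 14.87 46.61] rot [-3.1415  0.      1.8614]
```

>>> {"op": "jog_arm", "data": {"moves": [{"grip": 1, "translation": [0, 0, 0.0005], "twist": [0, 0, 0]}, {"grip": 1, "translation": [0, 0, 0], "twist": [0, 0, 0]}, {"grip": 1, "translation": [0, 0, 0], "twist": [0, 0, 0]}]}}

```text
clock: 11.27
eef_pos: [634.2, 150.3, 120.2]
tcp_rot: [-3.142, 0.0, 1.861]
contact_force: [-0.1, -0.8, -0.4]
opening: 0.196
```

```bash
python3 -c "
from h import *
show()"
```

```text
11.2667 [634.22 150.31 120.17] F tool [-0.69 -0.33  0.45] T tool [-0.055 -0.009 -0.015] shaft in tool [-0.1  14.83 46.17] rot [-3.1416  0.      1.8614]
```

>>> {"op": "jog_arm", "data": {"moves": [{"grip": 1, "translation": [0, 0, 0.0005], "twist": [0, 0, 0]}, {"grip": 1, "translation": [0, 0, 0], "twist": [0, 0, 0]}, {"grip": 1, "translation": [0, 0, 0], "twist": [0, 0, 0]}]}}

```text
clock: 11.52
eef_pos: [634.2, 150.3, 119.6]
tcp_rot: [-3.142, -0.0, 1.861]
contact_force: [-0.1, -0.2, -1.3]
opening: 0.199
```

```bash
python3 -c "
from h import *
show()
snap('wrist','w10',(240,180,350,280),7)
show()"
```

```text
11.5167 [634.2  150.3  119.63] F tool [-0.14 -0.16  1.33] T tool [ 0.03  -0.002  0.044] shaft in tool [-0.1  14.86 45.63] rot [-3.1415 -0.      1.8614]
11.5167 [634.2 150.3 119.6] [-3.1415 -0.      1.8614] [-0.11 -0.18 -1.33] 0.19920022820247538
11.5667 [634.22 150.3  119.66] F tool [-0.1  -0.55  1.31] T tool [ 0.037 -0.005 -0.014] shaft in tool [-0.1  14.84 45.66] rot [-3.1415  0.      1.8614]
```

View pics/w10.png

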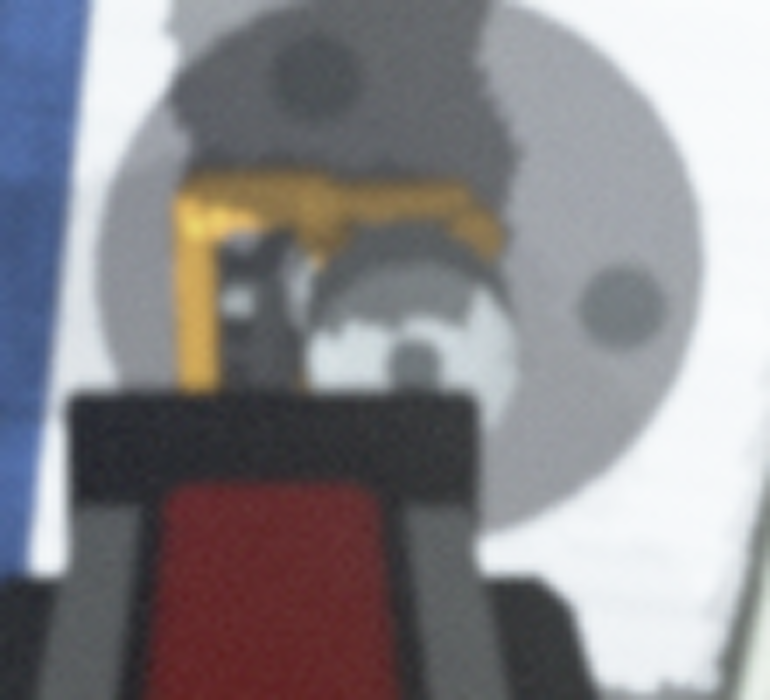

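>>> {"op": "jog_arm", "data": {"moves": [{"grip": 1, "translation": [0, -0.001, 0], "twist": [0, 0, 0]}, {"grip": 1, "translation": [0, -0.001, 0], "twist": [0, 0, 0]}, {"grip": 1, "translation": [0, -0.001, 0], "twist": [0, 0, 0]}, {"grip": 1, "translation": [0, -0.001, 0], "twist": [0, 0, 0]}, {"grip": 1, "translation": [0, -0.001, 0], "twist": [0, 0, 0]}, {"grip": 1, "translation": [0, 0, 0], "twist": [0, 0, 0]}]}}

```text
clock: 12.07
eef_pos: [629.7, 149.0, 119.9]
tcp_rot: [3.141, 0.0, 1.861]
contact_force: [2.0, 0.3, -0.3]
opening: 0.194
```

```bash
python3 -c "
from h import *
show()"
```

```text
12.0667 [629.71 148.96 119.89] F tool [-0.3   2.03  0.29] T tool [-0.232  0.039  0.005] shaft in tool [-0.1  19.49 45.91] rot [3.1406 0.     1.8613]
```

>>> {"op": "jog_arm", "data": {"moves": [{"grip": 1, "translation": [0, -0.001, 0], "twist": [0, 0, 0]}, {"grip": 1, "translation": [0, -0.001, 0], "twist": [0, 0, 0]}, {"grip": 1, "translation": [0, -0.001, 0], "twist": [0, 0, 0]}, {"grip": 1, "translation": [0, 0, 0], "twist": [0, 0, 0]}]}}

```text
clock: 12.4
eef_pos: [627.6, 148.3, 120.2]
tcp_rot: [3.139, 0.0, 1.861]
contact_force: [4.5, 2.9, -0.6]
opening: 0.2
```

```bash
python3 -c "
from h import *
show()"
```

```text
12.4 [627.6  148.32 120.21] F tool [1.46 5.12 0.66] T tool [-1.143  0.059  0.035] shaft in tool [-0.1  21.63 46.26] rot [3.1390e+00 1.0000e-04 1.8614e+00]
```

>>> {"op": "jog_arm", "data": {"moves": [{"grip": 1, "translation": [0, -0.001, 0], "twist": [0, 0, 0]}, {"grip": 1, "translation": [0, -0.001, 0], "twist": [0, 0, 0]}, {"grip": 1, "translation": [0, -0.001, 0], "twist": [0, 0, 0]}, {"grip": 1, "translation": [0, 0, 0], "twist": [0, 0, 0]}]}}

```text
clock: 12.73
eef_pos: [625.5, 147.7, 120.5]
tcp_rot: [3.137, 0.0, 1.861]
contact_force: [7.0, 2.1, -1.0]
opening: 0.197
```

```bash
python3 -c "
from h import *
show()"
```

```text
12.7333 [625.52 147.7  120.53] F tool [0.05 7.32 1.02] T tool [-1.647  0.104  0.005] shaft in tool [-0.09 23.71 46.63] rot [3.1372e+00 1.0000e-04 1.8614e+00]
```

>>> {"op": "jog_arm", "data": {"moves": [{"grip": 1, "translation": [0, -0.001, 0.0003], "twist": [0, 0, 0]}, {"grip": 1, "translation": [0, -0.001, 0.0003], "twist": [0, 0, 0]}, {"grip": 1, "translation": [0, -0.001, 0.0003], "twist": [0, 0, 0]}, {"grip": 1, "translation": [0, 0, 0], "twist": [0, 0, 0]}]}}

```text
clock: 13.07
eef_pos: [622.1, 146.7, 119.4]
tcp_rot: [3.139, 0.0, 1.861]
contact_force: [3.7, 1.7, -1.7]
opening: 0.2
```

```bash
python3 -c "
from h import *
show()
snap('wrist','w11',(220,160,370,280),5)"
```

```text
13.0667 [622.06 146.66 119.43] F tool [0.59 4.07 1.71] T tool [-1.207 -0.002  0.02 ] shaft in tool [-0.08 27.4  45.51] rot [3.1386e+00 1.0000e-04 1.8614e+00]
13.0667 [622.1 146.7 119.4] [3.1386e+00 1.0000e-04 1.8614e+00] [ 3.74  1.73 -1.7 ] 0.1997596726658021
```

View pics/w11.png

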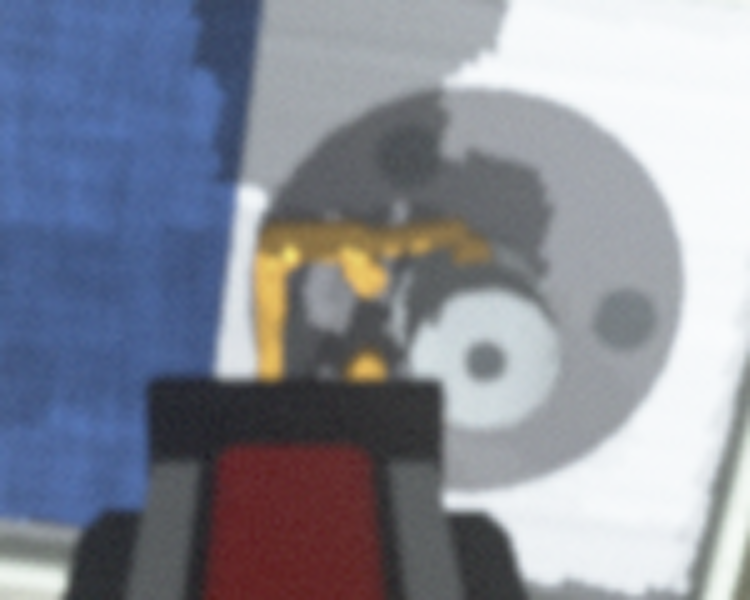

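>>> {"op": "jog_arm", "data": {"moves": [{"grip": 1, "translation": [0, -0.001, 0], "twist": [0, 0, 0]}, {"grip": 1, "translation": [0, -0.001, 0], "twist": [0, 0, 0]}, {"grip": 1, "translation": [0, -0.001, 0], "twist": [0, 0, 0]}, {"grip": 1, "translation": [0, -0.001, 0], "twist": [0, 0, 0]}, {"grip": 1, "translation": [0, 0, 0], "twist": [0, 0, 0]}]}}

```text
clock: 13.53
eef_pos: [616.2, 144.9, 118.6]
tcp_rot: [-3.14, -0.0, 1.861]
contact_force: [-0.4, 0.4, 0.2]
opening: 0.196
```

```bash
python3 -c "
from h import *
show()
snap('wrist','w12',(220,160,370,280),5)
snap('scene','s12',(210,130,320,230),6)"
```

```text
13.5333 [616.19 144.92 118.6 ] F tool [ 0.49 -0.32 -0.16] T tool [ 0.065 -0.012  0.026] shaft in tool [-0.11 33.71 44.55] rot [-3.1402 -0.      1.8614]
13.5333 [616.2 144.9 118.6] [-3.1402 -0.      1.8614] [-0.45  0.38  0.16] 0.19616463750435106
13.5833 [616.2 144.9 118.6] [-3.1401 -0.      1.8614] [-0.29  0.23  0.6 ] 0.1997947408034942
```

View pics/w12.png

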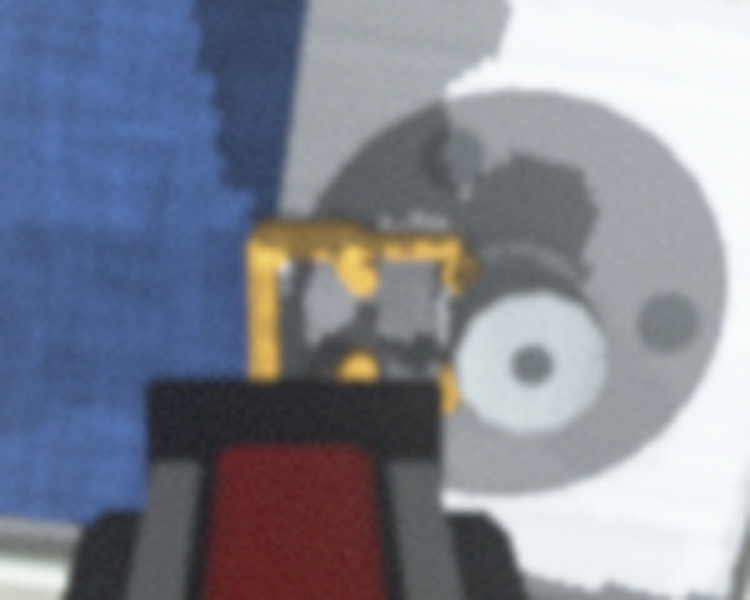

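View pics/s12.png

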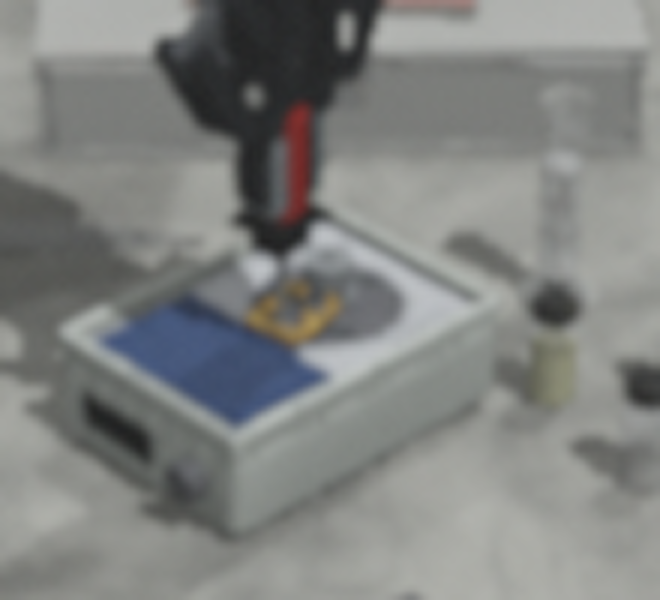

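>>> {"op": "jog_arm", "data": {"moves": [{"grip": 1, "translation": [0, 0, -0.0014], "twist": [0, 0, 0]}, {"grip": 1, "translation": [0, -0.003, 0], "twist": [0, 0, 0]}, {"grip": 1, "translation": [0, -0.003, 0], "twist": [0, 0, 0]}, {"grip": 1, "translation": [0, -0.003, 0], "twist": [0, 0, 0]}, {"grip": 1, "translation": [0, -0.003, 0], "twist": [0, 0, 0]}, {"grip": 1, "translation": [0, -0.003, 0], "twist": [0, 0, 0]}, {"grip": 1, "translation": [0, 0, 0], "twist": [0, 0, 0]}]}}

```text
clock: 14.22
eef_pos: [601.8, 140.6, 120.1]
tcp_rot: [-3.141, -0.0, 1.861]
contact_force: [-0.3, 0.2, -0.4]
opening: 0.201
```

```bash
python3 -c "
from h import *
show()
snap('wrist','w13',(180,160,370,280),4)"
```

```text
14.2167 [601.8  140.63 120.09] F tool [ 0.3  -0.17  0.45] T tool [ 0.001  0.06  -0.023] shaft in tool [-0.12 48.7  46.06] rot [-3.1408 -0.      1.8614]
14.2167 [601.8 140.6 120.1] [-3.1408 -0.      1.8614] [-0.25  0.24 -0.45] 0.20058234321362967
```

View pics/w13.png

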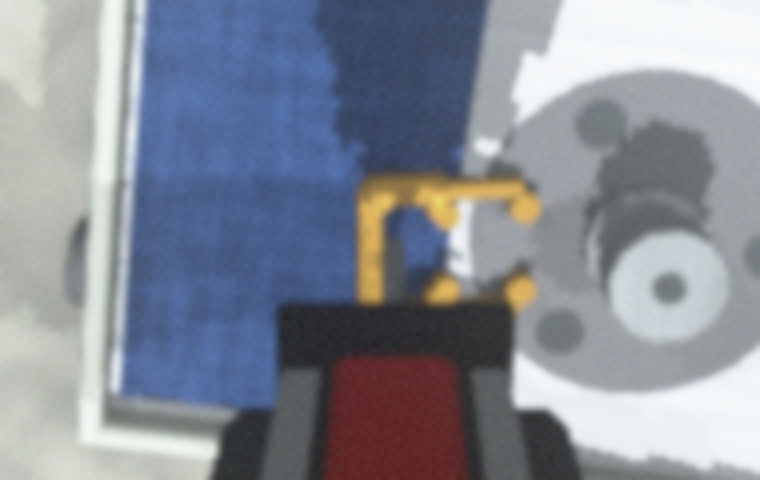

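Dragging well. About 30 mm more.

>>> {"op": "jog_arm", "data": {"moves": [{"grip": 1, "translation": [0, -0.004, 0], "twist": [0, 0, 0]}, {"grip": 1, "translation": [0, -0.004, 0], "twist": [0, 0, 0]}, {"grip": 1, "translation": [0, -0.004, 0], "twist": [0, 0, 0]}, {"grip": 1, "translation": [0, -0.004, 0], "twist": [0, 0, 0]}, {"grip": 1, "translation": [0, -0.004, 0], "twist": [0, 0, 0]}, {"grip": 1, "translation": [0, -0.004, 0], "twist": [0, 0, 0]}, {"grip": 1, "translation": [0, -0.004, 0], "twist": [0, 0, 0]}, {"grip": 1, "translation": [0, -0.002, 0], "twist": [0, 0, 0]}, {"grip": 1, "translation": [0, 0, 0], "twist": [0, 0, 0]}, {"grip": 1, "translation": [0, 0, 0], "twist": [0, 0, 0]}]}}

```text
clock: 15.1
eef_pos: [573.8, 132.3, 120.2]
tcp_rot: [3.141, -0.0, 1.861]
contact_force: [-0.1, -0.4, 0.2]
opening: 0.196
```

```bash
python3 -c "
from h import *
show()
snap('wrist','w14',(180,160,370,280),4)"
```

```text
15.1 [573.84 132.27 120.24] F tool [-0.38 -0.21 -0.21] T tool [ 0.032  0.041 -0.014] shaft in tool [-0.12 77.84 46.25] rot [ 3.1415 -0.      1.8614]
15.1 [573.8 132.3 120.2] [ 3.1415 -0.      1.8614] [-0.09 -0.42  0.21] 0.1961527987383476
```

View pics/w14.png

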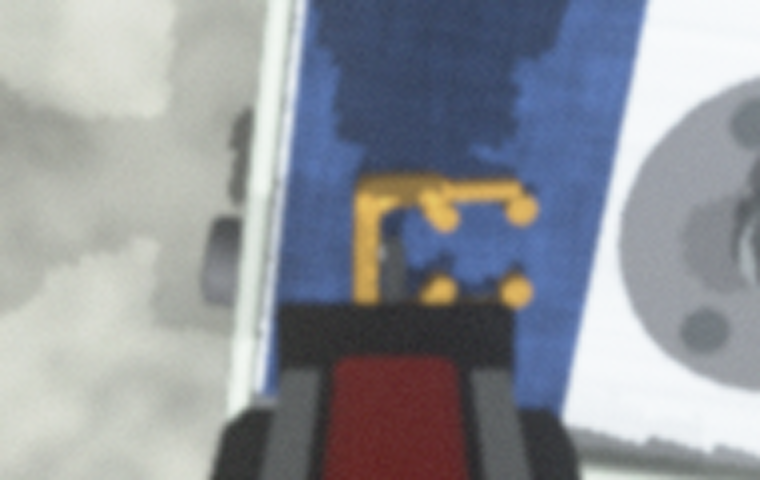

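>>> {"op": "jog_arm", "data": {"moves": [{"grip": 1, "translation": [0, 0.0015, 0.0003], "twist": [0, 0, 0]}, {"grip": 1, "translation": [0, 0.0015, 0], "twist": [0, 0, 0]}, {"grip": 1, "translation": [0, 0.0015, 0], "twist": [0, 0, 0]}, {"grip": 1, "translation": [0, 0.001, 0], "twist": [0, 0, 0]}, {"grip": 1, "translation": [0, 0, 0], "twist": [0, 0, 0]}, {"grip": 1, "translation": [0, 0, 0], "twist": [0, 0, 0]}]}}

```text
clock: 15.65
eef_pos: [579.2, 133.9, 119.8]
tcp_rot: [-3.142, 0.0, 1.861]
contact_force: [0.4, 0.5, -0.2]
opening: 0.203
```

```bash
python3 -c "
from h import *
show()
snap('wrist','w15',(230,190,330,260),7)"
```

```text
15.65 [579.22 133.89 119.83] F tool [0.37 0.57 0.21] T tool [-0.03   0.002 -0.088] shaft in tool [-0.14 72.23 45.82] rot [-3.1416  0.      1.8615]
15.65 [579.2 133.9 119.8] [-3.1416  0.      1.8615] [ 0.44  0.52 -0.21] 0.20278129371273135
```

View pics/w15.png

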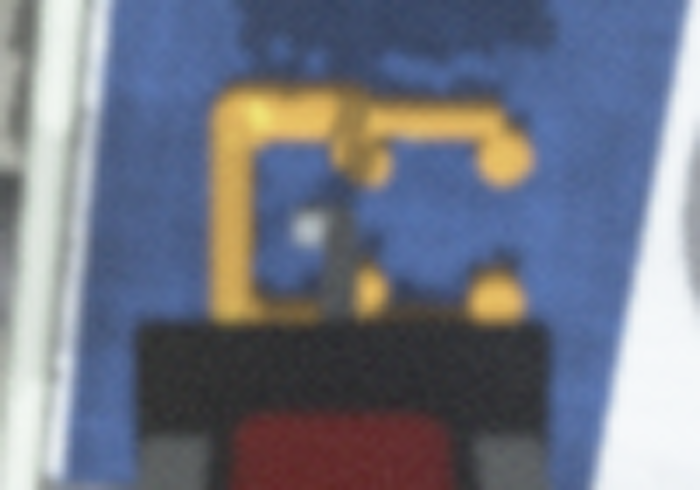

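>>> {"op": "jog_arm", "data": {"moves": [{"grip": 1, "translation": [0, -0.0005, -0.001], "twist": [0, 0, 0]}, {"grip": 1, "translation": [0, 0, -0.003], "twist": [0, 0, 0]}, {"grip": 1, "translation": [0, 0, -0.005], "twist": [0, 0, 0]}, {"grip": 1, "translation": [0, 0, -0.008], "twist": [0, 0, 0]}, {"grip": 1, "translation": [0, 0, -0.025], "twist": [0, 0, 0]}, {"grip": 1, "translation": [0, 0, -0.03], "twist": [0, 0, 0]}, {"grip": 1, "translation": [0, 0, 0], "twist": [0, 0, 0]}]}}

```text
clock: 16.28
eef_pos: [581.8, 134.4, 198.1]
tcp_rot: [3.133, 0.001, 1.861]
contact_force: [2.1, 0.2, -0.1]
opening: 0.195
```

```bash
python3 -c "
from h import *
s=snap('wrist','w16',(180,140,380,290),4)
print(plan(s,[511,-90.1,185],1.592))
c=load('pics/w16.npz')
"
```

```text
16.2833 [581.8 134.4 198.1] [3.1331e+00 6.0000e-04 1.8614e+00] [ 2.09  0.18 -0.11] 0.19474218194843881
[array([-0.1948, -0.1323,  0.0121]), array([ 0.0085, -0.0006,  0.2694])]
```

View pics/w16.png

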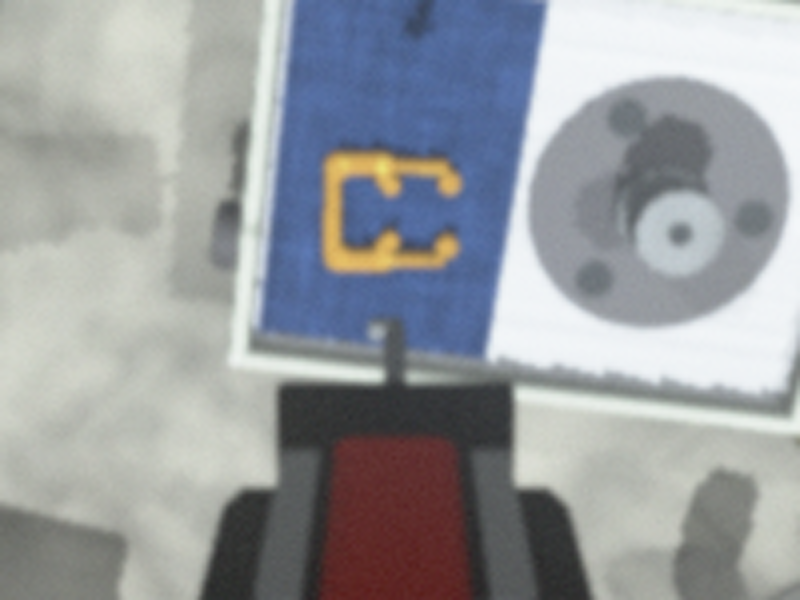

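>>> {"op": "jog_arm", "data": {"moves": [{"grip": 1, "translation": [-0.0278, -0.0189, 0], "twist": [0, 0, 0]}, {"grip": 1, "translation": [-0.0278, -0.0189, 0], "twist": [0, 0, 0]}, {"grip": 1, "translation": [-0.0278, -0.0189, 0], "twist": [0, 0, 0]}, {"grip": 1, "translation": [-0.0278, -0.0189, 0], "twist": [0, 0, 0]}, {"grip": 1, "translation": [-0.0278, -0.0189, 0], "twist": [0, 0, 0]}, {"grip": 1, "translation": [-0.0278, -0.0189, 0], "twist": [0, 0, 0]}, {"grip": 1, "translation": [-0.0278, -0.0189, 0], "twist": [0, 0, 0.09]}, {"grip": 1, "translation": [0, 0, 0], "twist": [0, 0, 0.09]}, {"grip": 1, "translation": [0, 0, 0], "twist": [0, 0, 0.0894]}, {"grip": 1, "translation": [0, 0, 0], "twist": [0, 0, 0]}]}}

```text
clock: 17.17
eef_pos: [507.1, -91.3, 191.7]
tcp_rot: [-3.141, -0.0, 1.587]
contact_force: [0.1, -1.1, -0.2]
opening: 0.193
```

>>> {"op": "jog_arm", "data": {"moves": [{"grip": 1, "translation": [0, 0, 0], "twist": [0, 0, 0]}, {"grip": 1, "translation": [0, 0, 0], "twist": [0, 0, 0]}, {"grip": 1, "translation": [0, 0, 0], "twist": [0, 0, 0]}]}}

```text
clock: 17.42
eef_pos: [507.7, -90.3, 191.7]
tcp_rot: [-3.141, -0.0, 1.595]
contact_force: [0.1, 0.7, -0.6]
opening: 0.191
```

```bash
python3 -c "
from h import *
s=snap('wrist','w17',(180,150,380,290),4)
print(plan(s,[511,-90.1,150],1.592))
"
```

```text
17.4167 [507.7 -90.3 191.7] [-3.1414 -0.      1.5948] [ 0.11  0.69 -0.59] 0.1911748723727346
[array([0.0001, 0.0033, 0.0417]), array([-0.0002, -0.    ,  0.0028])]
```

View pics/w17.png

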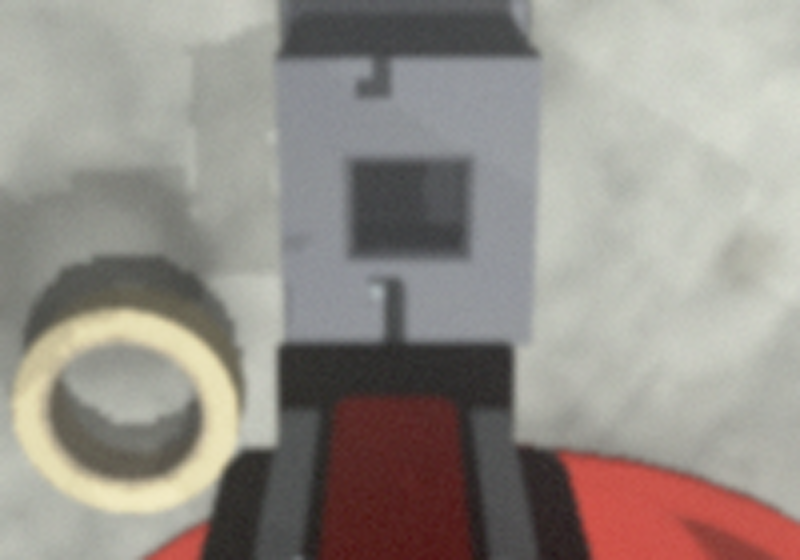

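>>> {"op": "jog_arm", "data": {"moves": [{"grip": 1, "translation": [0.0001, 0.0033, 0], "twist": [0, 0, 0.0028]}, {"grip": 1, "translation": [0, 0, 0.02], "twist": [0, 0, 0]}, {"grip": 1, "translation": [0, 0, 0.022], "twist": [0, 0, 0]}, {"grip": 1, "translation": [0, 0, 0], "twist": [0, 0, 0]}, {"grip": 1, "translation": [0, 0, 0], "twist": [0, 0, 0]}, {"grip": 1, "translation": [0, 0, 0], "twist": [0, 0, 0]}]}}

```text
clock: 17.97
eef_pos: [511.5, -90.4, 150.6]
tcp_rot: [3.141, 0.0, 1.59]
contact_force: [0.9, 0.5, -0.9]
opening: 0.198
```

```bash
python3 -c "
from h import *
s=snap('wrist','w18',(180,150,380,290),4)
print(plan(s,[511,-90.1,103],1.592))
"
```

```text
17.9667 [511.5 -90.4 150.6] [3.1411e+00 1.0000e-04 1.5897e+00] [ 0.85  0.53 -0.88] 0.1976262730225223
[array([ 0.0003, -0.0005,  0.0476]), array([ 0.0004,  0.0001, -0.0023])]
```

View pics/w18.png

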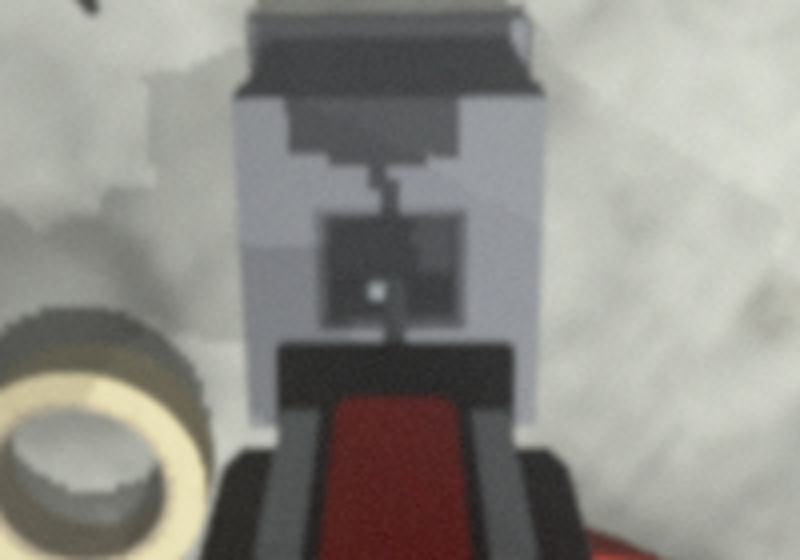

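>>> {"op": "jog_arm", "data": {"moves": [{"grip": 1, "translation": [0.0003, -0.0004, 0.015], "twist": [0, 0, -0.0023]}, {"grip": 1, "translation": [0, 0, 0.018], "twist": [0, 0, 0]}, {"grip": 1, "translation": [0, 0, 0.014], "twist": [0, 0, 0]}, {"grip": 1, "translation": [0, 0, 0], "twist": [0, 0, 0]}, {"grip": 1, "translation": [0, 0, 0], "twist": [0, 0, 0]}, {"grip": 1, "translation": [0, 0, 0], "twist": [0, 0, 0]}]}}

```text
clock: 18.52
eef_pos: [511.5, -90.4, 104.2]
tcp_rot: [3.14, 0.0, 1.591]
contact_force: [0.1, 0.2, -0.2]
opening: 0.198
```

```bash
python3 -c "
from h import *
from rig import r
show(); s=r.sense()
print(plan(s,[511,-90.1,86.2],1.592))
"
```

```text
18.5167 [511.5  -90.37 104.18] F tool [0.2  0.08 0.18] T tool [-0.03  -0.059  0.015] shaft in tool [241.96 141.95  30.34] rot [3.1399e+00 4.0000e-04 1.5915e+00]
[array([ 0.0003, -0.0005,  0.018 ]), array([ 0.0017,  0.0004, -0.0005])]
```

>>> {"op": "jog_arm", "data": {"moves": [{"grip": 1, "translation": [0.0002, -0.0002, 0.003], "twist": [0, 0, 0]}, {"grip": 1, "translation": [0, 0, 0.003], "twist": [0, 0, 0]}, {"grip": 1, "translation": [0, 0, 0.003], "twist": [0, 0, 0]}, {"grip": 1, "translation": [0, 0, 0], "twist": [0, 0, 0]}]}}

```text
clock: 18.85
eef_pos: [510.1, -89.9, 93.6]
tcp_rot: [-3.141, -0.0, 1.592]
contact_force: [-0.9, -0.4, -0.9]
opening: 0.194
```

```bash
python3 -c "
from h import *
show()
"
```

```text
18.85 [510.13 -89.94  93.55] F tool [-0.41 -0.93  0.88] T tool [-0.058 -0.024  0.043] shaft in tool [241.48 143.37  19.52] rot [-3.1412e+00 -1.0000e-04  1.5915e+00]
```

>>> {"op": "jog_arm", "data": {"moves": [{"grip": 1, "translation": [0, 0, 0.003], "twist": [0, 0, 0]}, {"grip": 1, "translation": [0, 0, 0.003], "twist": [0, 0, 0]}, {"grip": 1, "translation": [0, 0, 0.0015], "twist": [0, 0, 0]}, {"grip": 1, "translation": [0, 0, 0], "twist": [0, 0, 0]}, {"grip": 1, "translation": [0, 0, 0], "twist": [0, 0, 0]}]}}

```text
clock: 19.27
eef_pos: [510.2, -90.0, 86.2]
tcp_rot: [-3.141, -0.0, 1.591]
contact_force: [0.4, -0.9, -0.5]
opening: 0.2
```

```bash
python3 -c "
from h import *
show()
"
```

```text
19.2667 [510.25 -89.97  86.2 ] F tool [-0.89  0.36  0.55] T tool [-0.001 -0.044  0.015] shaft in tool [241.52 143.25  12.16] rot [-3.1412e+00 -1.0000e-04  1.5915e+00]
```

>>> {"op": "jog_arm", "data": {"moves": [{"grip": 1, "translation": [0, 0.0004, 0.0006], "twist": [0, 0, 0]}, {"grip": 1, "translation": [0, 0, 0.0004], "twist": [0, 0, 0]}, {"grip": 1, "translation": [0, 0, 0], "twist": [0, 0, 0]}, {"grip": 1, "translation": [0, 0, 0], "twist": [0, 0, 0]}]}}

```text
clock: 19.6
eef_pos: [510.9, -90.0, 85.6]
tcp_rot: [3.141, 0.0, 1.591]
contact_force: [-0.0, 0.2, 1.7]
opening: 0.198
```

```bash
python3 -c "
from h import *
show()
"
```

```text
19.6 [510.94 -90.01  85.59] F tool [ 0.24 -0.04 -1.74] T tool [ 0.067 -0.003 -0.003] shaft in tool [241.57 142.54  11.63] rot [3.1412e+00 1.0000e-04 1.5915e+00]
```

>>> {"op": "jog_arm", "data": {"squeeze": 20, "moves": [{"grip": 1, "translation": [0, 0, 0.0002], "twist": [0, 0, 0]}, {"grip": 1, "translation": [0, 0, 0], "twist": [0, 0, 0]}, {"grip": 0.4, "translation": [0, 0, 0], "twist": [0, 0, 0]}, {"grip": 0, "translation": [0, 0, 0], "twist": [0, 0, 0]}, {"grip": -1, "translation": [0, 0, 0], "twist": [0, 0, 0]}, {"grip": -1, "translation": [0, 0, 0], "twist": [0, 0, 0]}, {"grip": -1, "translation": [0, 0, 0], "twist": [0, 0, 0]}, {"grip": -1, "translation": [0, 0, 0], "twist": [0, 0, 0]}, {"grip": -1, "translation": [0, 0, 0], "twist": [0, 0, 0]}, {"grip": -1, "translation": [0, 0, 0], "twist": [0, 0, 0]}]}}

```text
clock: 20.43
eef_pos: [510.8, -90.0, 85.2]
tcp_rot: [3.142, 0.0, 1.592]
contact_force: [-0.9, 1.0, 0.1]
opening: 0.998
```

```bash
python3 -c "
from h import *
show()
snap('wrist','w19',(180,180,380,340),4)
"
```

```text
20.4333 [510.77 -89.97  85.16] F tool [ 0.97 -0.85 -0.12] T tool [-0.018 -0.009  0.015] shaft in tool [241.53 142.73  11.16] rot [3.1416 0.     1.5915]
20.4333 [510.8 -90.   85.2] [3.1416 0.     1.5915] [-0.87  0.96  0.12] 0.9975475753061724
```

View pics/w19.png

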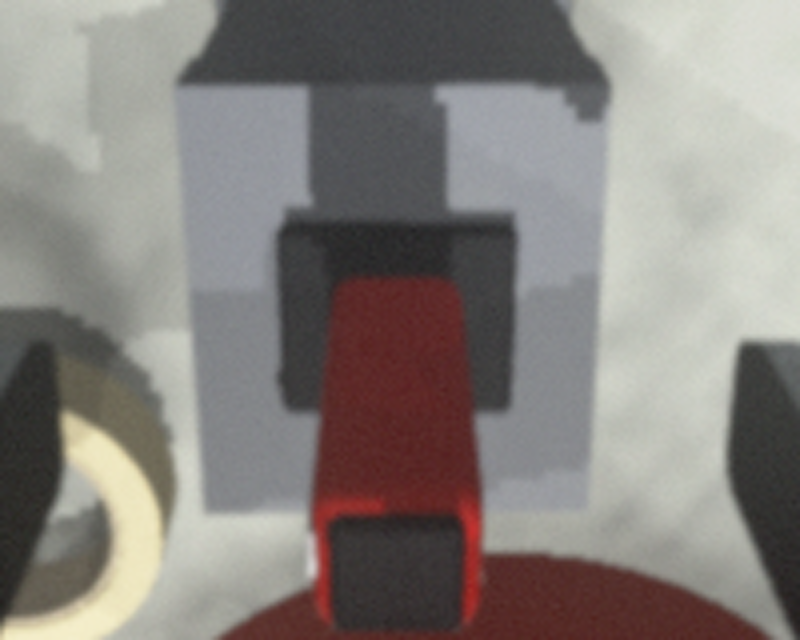

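Seated and released. I retreat straight up, then look at the whole scene.

>>> {"op": "jog_arm", "data": {"moves": [{"grip": -1, "translation": [0, 0, -0.015], "twist": [0, 0, 0]}, {"grip": -1, "translation": [0, 0, -0.03], "twist": [0, 0, 0]}, {"grip": -1, "translation": [0, 0, -0.035], "twist": [0, 0, 0]}, {"grip": -1, "translation": [0, 0, -0.035], "twist": [0, 0, 0]}, {"grip": -1, "translation": [0, -0.035, -0.01], "twist": [0, 0, 0]}, {"grip": -1, "translation": [0, -0.035, 0], "twist": [0, 0, 0]}, {"grip": -1, "translation": [0, -0.035, 0], "twist": [0, 0, 0]}, {"grip": -1, "translation": [0, 0, 0], "twist": [0, 0, 0]}, {"grip": -1, "translation": [0, 0, 0], "twist": [0, 0, 0]}, {"grip": -1, "translation": [0, 0, 0], "twist": [0, 0, 0]}]}}

```text
clock: 21.32
eef_pos: [406.5, -92.3, 210.6]
tcp_rot: [3.14, 0.0, 1.591]
contact_force: [-0.7, 0.3, 0.7]
opening: 1.003
```

```bash
python3 -c "
from h import *
show()
snap('scene','s20',(200,130,330,290),3.6)
snap('top','t20',(150,80,340,260),3.3)
c=load('pics/t20.npz'); a=lambda x,y,z:onplane(c,150+x/3.3-.4,80+y/3.3-.4,z).round(1)
"
```

```text
21.3167 [406.53 -92.34 210.63] F tool [ 0.27 -0.65 -0.74] T tool [ 0.059 -0.008  0.009] shaft in tool [241.84 246.72 136.93] rot [3.1400e+00 4.0000e-04 1.5913e+00]
21.3167 [406.5 -92.3 210.6] [3.1400e+00 4.0000e-04 1.5913e+00] [-0.66  0.26  0.74] 1.0026151659795164
21.3667 [406.9 -92.3 210.5] [3.1402e+00 3.0000e-04 1.5915e+00] [ 0.62 -0.08 -0.48] 1.0000020045595654
```

View pics/s20.png

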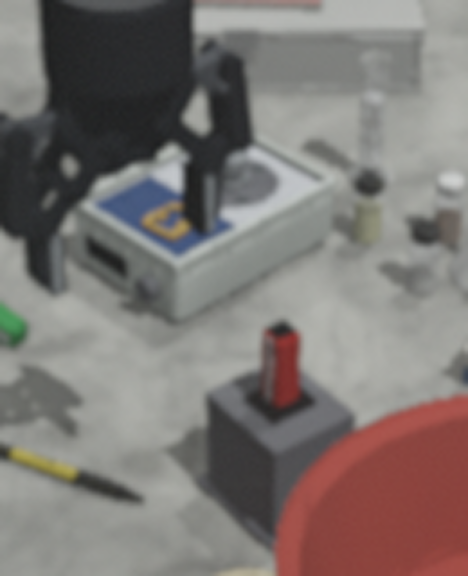

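View pics/t20.png

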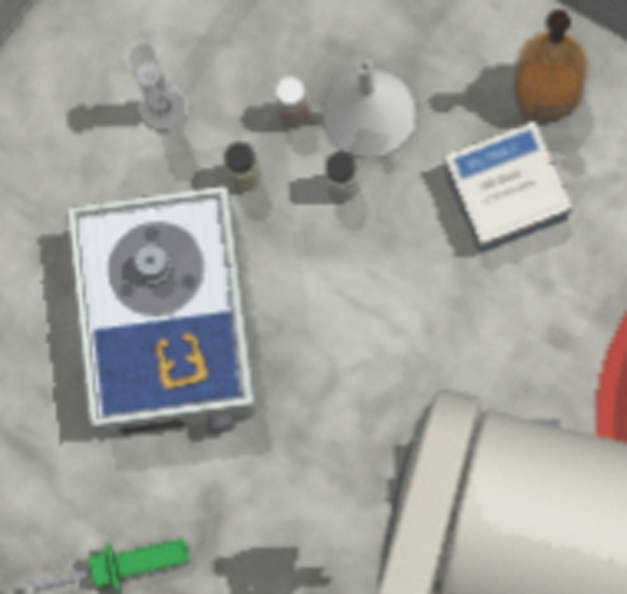

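```bash
python3 -c "
from h import *
c=load('pics/w16.npz')
for n,(x,y) in dict(cb0=(333,175),cb1=(340,255),arm1=(450,187),arm2=(448,247),armm=(410,165),mat=(290,210),mat2=(400,215)).items():
    u,v=int(180+x/4),int(140+y/4); print(n,atdepth(c,u,v,np.median(c['d'][v-1:v+2,u-1:u+2])).round(1),atdepth(c,u,v,c['d'][v,u])[2].round(1))
"
python3 -c "
from rig import r
print(r.sign_off())"
```

```text
cb0 [565.9 140.2  55. ] 55.6
cb1 [573.5 120.6  55.4] 56.7
arm1 [594.7 145.5  55.2] 55.3
arm2 [599.4 130.5  55.6] 55.6
armm [583.6 147.6  54.9] 55.0
mat [557.7 126.7  50.7] 50.6
mat2 [585.6 133.9  50.9] 51.5
the job is handed in; nothing more can be done
None
```

The clip is off the shaft and lying flat on the blue mat, and the red pick is back in its rack. I handed the job in at about 21 s of the 72 s allowed. No verdict is reported.

**What I did**
- I took the red pick from the rack and left the green and orange look-alikes alone.
- I felt the wire's offset against the side of the shaft end, with about 2.5 N. It came out at about zero.
- I lowered the hook through the gap to about 1.3 mm above the deck without feeling any contact.
- I pulled the clip out with the highest reading between moves at about 7.3 N.
- I dragged it onto the mat, slid the toe clear of the crossbar and lifted straight up.
- I reseated the pick until its collar touched the rack at 1.7 N. That was at the same height, within about 0.2 mm, as when I first grasped it. Then I opened the gripper and backed off.

**Last checks**
- **Clip:** in the top view it lies wholly on the mat. A depth reading taken just after I lifted the hook off it puts the top of its crossbar and both arms at 55.0 to 55.6 mm, with the mat at about 50.8 mm. For a 5 mm thick clip that means it is flat. One single-pixel crossbar reading of 56.7 mm disagreed; the median around it was 55.4 mm.
- **Pick:** it stands upright in the rack with its collar flat on the top face.
- **Surroundings:** the vials and cylinder look undisturbed in the last top view, and the tape roll looked undisturbed in the wrist view at the rack. The gripper was touching nothing.
- **One brief reading:** for a moment after the snap the computed hook height was about 0.2 mm above the deck. I felt no contact force and raised it 1.4 mm before dragging.

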